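# Present the reference bar to the reader through its guard window

### The job

Square the blue reference bar on the aluminium fixture by pushing it fully home against the end stop and both side pins. Then pick it up from there and pass its white-banded end straight through the yellow-framed window of the reader's guard until the white band stands between the two black sensor posts. Finish while still holding it there: level, carried by the gripper alone, not touching the window's edges, with the bottles and other loose things left where they are.

Things in the scene. Friction and masses are not known exactly. Their poses are not given: they have to be found in the camera images.
- bar_mid (a point): Centre (half-way up) of the loose blue plastic bar: a block 200 mm long (x), 30 wide (y), 16 thick (z), about 120 g. +x points to its white-banded end. It starts flat on the fixture, 10 to 35 mm off the stops, askew by up to 0.15 rad. Two thin black lines round it, 20 and 60 mm from the centre towards the plain end, mark a good place to grip across its width.
- bar_band (a point): Centre of the white band (20 mm long, all round the bar, half-way up), 85 mm along the bar's +x from its centre; the bar's end is 15 mm farther.
- fixture: Squaring fixture fixed to the bench: aluminium bed 260 mm (x) by 120 (y), top 15 mm above the bench; origin at the centre of its underside. When the bar is fully home, white band towards +x, its centre is at x = -10, y = -15, z = 23 mm and it lies parallel to x.
- fixture_corner (a point): Point on the bed's top where the stop lines meet, at x = -110, y = -30, z = 15 mm in the fixture, same axes. Dark steel end stop near the robot: working face looks to +x at fixture x = -110 mm, y from -35 to 10 mm. Two dark steel side pins, 10 mm diameter, at x = 15 and 75 mm, y = -35 mm (touching along y = -30). Stop and pins stand 12 mm above the bed.
- window (a point): Centre of the window, on the outer (robot-side) face of the guard's white front panel, 65 mm above the bench. x straight in through the window, y along the panel, z up. Opening 34 mm wide, 20 high: 2 mm more than the bar on every side; a flat yellow frame 5 mm wide is round it. Panel 5 mm thick, 150 wide, 120 high.
- eye (a point): Reading point inside the guard, mid-way between the two black sensor posts (16 mm square, 90 mm high, 60 mm free between them), 35 mm in from the panel's outer face and level with the window's centre; same axes as the window. The centre of the white band belongs here.
- reader: The reader with its guard, fixed to the bench; origin on the bench; same axes as the window, whose panel's outer face is at x = 75 mm; the reading point is at x = 110, y = 0, z = 65 mm. Clear side and back walls, 120 mm high, stand behind the panel; open top; 125 mm deep inside.
- bottle_a: White capped bottle, 60 mm diameter, 120 mm high; origin under its base. To be left alone.
- bottle_b: Second white bottle like the first. To be left alone.
- jar: Amber jar, 50 mm diameter, 60 mm high; origin under its base. To be left alone.
- cap: Loose white screw cap, 36 mm diameter, 18 mm high, between fixture and reader; origin under it. To be left alone.
- collar: Steel ring, 48 mm outside diameter, 14 mm high; origin under it. To be left alone.
- driver: Orange-handled screwdriver lying on the bench. To be left alone.
- tip_box: White box of pipette tips with yellow top, 122 by 87 by 58 mm; origin under it. To be left alone.
Mind the look-alikes: they are no part of the job. Of the things that look like the part that bears bar_mid, the smallest one is meant.

How it is judged:
By the outcome, as a careful person would: the job done as asked, in the order asked, and still so for the second after the job is handed in, while the arm keeps its last pose, push and grip.
It also fails if it takes over 64 s, if anything falls off the work surface, if the arm or the gripper's body presses on something with over 40 N, if the wrist force passes 120 N, or if a joint passes its speed limit or range.

### The arm

A 6-joint arm with a two-finger parallel gripper is mounted at the origin on the work surface. World frame = base frame: x ahead of the robot, y to its left, z up, the work surface at z = 0. Lengths are in m, angles in rad, forces in N, time in s.
With the tool pointing down it reaches from about 0.35 to 0.8 m from the base axis. Payload 7.3 kg.
Tool frame: the origin (TCP) lies midway between the tips of the shut fingers; the grasp point (between the pads) lies 19 mm behind it; y points along the fingers, z is the direction in which the jaws open and shut, and the axes are right-handed (so a half turn about y gives the same grasp; the last joint's range is limited). The gripper opens to 85 mm and grips with 20 to 120 N. Pads are 22 mm wide; open, the fingers measure 114 mm over their backs; the gripper's body (76 mm by 85 mm) begins 54 mm behind the grasp point. The pads swing forward as they close: fully open they stand 13 mm farther back than shut.
Start: joints at [1.186, 0.342, 1.524, -0, 1.275, -0.146], TCP at [0.124, 0.51, 0.231] pointing down, gripper open.
Joint ranges: [-2.53, 2.53], [-0.77, 2.02], [0.04, 2.7], [-1, 4.14], [0.28, 2.66], [-3.11, 3.11]. Speed limits (rad/s): [2.57, 2.57, 3.14, 3.14, 3.14, 3.14].

### API

Orientations are given as a unit quaternion [w, x, y, z].
In Python, from station import r gives the robot as it stands. Calls block until the motion is done:
- r.move_to(position, orientation): joint-space move of the TCP to a pose.
- r.line_to(position, attitude=None, feed=0.15): straight line of the TCP; attitude=None keeps the orientation; feed is the mean speed in m/s.
- r.goto_joints(angles): joint-space move.
- r.open() and r.gripper_close(strength=None): open the fingers fully, or close them until they stop; strength is the grip in N (None keeps the last).
- r.sleep(seconds).
- r.solve_ik(position, orientation): joint angles nearest the present ones, or None.
- r.sense(): the state.
- r.grab_frame(name): name is "side" or "top"; returns the picture (384x512x3 uint8, red, green, blue); there is no depth.
- r.get_calibration(name): a dict with "fov_y" (degrees; the focal length in pixels is half the picture's height over the tangent of half this angle, whatever the lens; pixels are square), "cx", "cy" (the principal point, pixels), "cam_to_world" (4x4, takes a point from camera to world coordinates). Camera axes: x right, y down, z forward; pixel columns grow to the right and rows downward; lengths in m; the calibration is good to about 2 mm. A picture is of the moment at which its call begins. get_calibration takes no time and is no camera call.
A pose or a line that the arm cannot do raises r.MotionError and nothing moves.
- r.close_job(): hands the job in, once; it reports no verdict.
Trained networks look in the newest picture that a camera, given by its name, has taken for a name from the list of things; names that differ only in an ending like _2 or _b are one class to them, and where a whole thing is asked for, a point or a joint stands for the part that bears it (a point fixed in the world has none). Each returns a list of dicts, best first, with "p" (0 to 1); they miss things now and then, are a little off and sometimes report something else, mostly with a low value. They report only what shows in the picture. A call takes as long as a camera call. They do not tell look-alikes from the thing itself.
- r.silhouettes(camera, name): "region" (384x512 bool, what is visible of it) and "rect" ([centre column, centre row, width, height] in pixels, round what is visible of it).
The state is a dict: "time_s": time; "joints": joint angles; "dq": joint speeds; "effort": joint torques, N m; "tcp_pos": TCP position; "tool_rot": TCP orientation; "ft_force": force on the tool from outside, world axes, zero at the start; "torque": the same for the moment, N m; "opening": finger opening in m.
Only numpy, scipy, OpenCV 4.12 (cv2) and the standard library are available. Lean on these libraries where they do the work, as an engineer would, in place of code of your own. Each camera call takes 0.05 s, during which the arm holds its last target.

## Working session

There is one attempt and no reset: what is moved stays moved. The work goes in short steps, each a Python script; the robot and the scene stay as the last script left them, time stands still between calls to the robot, and variables do not carry over. Pictures are saved under pics/ and viewed, and the job is handed in when it is done.

```bash
ls; mkdir -p pics; python3 - <<'E'
from station import r
import cv2,numpy as np
for n in("side","top"):
    im=r.grab_frame(n); cv2.imwrite(f"pics/{n}0.png",cv2.resize(im[:,:,::-1],(768,576)))
    np.save(f"{n}0.npy",im)
    print(n,r.get_calibration(n))
s=r.sense();print(s)
E
```

```text
pics
side {'fov_y': 48.05608571837693, 'cx': 258.83136795656833, 'cy': 192.4655267042601, 'cam_to_world': array([[ 0.80132887, -0.34978329,  0.48530783, -0.12910121],
       [-0.59795828, -0.44415047,  0.6672153 , -0.83005138],
       [-0.01783106, -0.82485272, -0.56506641,  0.75993093],
       [ 0.        ,  0.        ,  0.        ,  1.        ]])}
top {'fov_y': 45.566701839035645, 'cx': 257.58170885240577, 'cy': 183.75728279018583, 'cam_to_world': array([[ 0.00243033, -0.99648286,  0.08376153,  0.37411424],
       [-0.99998554, -0.00282352, -0.00457596,  0.01623984],
       [ 0.00479637, -0.0837492 , -0.99647532,  1.34550129],
       [ 0.        ,  0.        ,  0.        ,  1.        ]])}
{'time_s': 0.1, 'joints': array([ 1.18599587e+00,  3.42642472e-01,  1.52491855e+00, -2.10773390e-05,
        1.27537864e+00, -1.45981604e-01]), 'dq': array([-0.00196579, -0.00241619, -0.00264152, -0.00063432, -0.00084506,
        0.00026874]), 'effort': array([ 1.68345374e-03, -4.34452772e+01, -2.46494329e+01, -1.75379032e-04,
        4.66616926e-03,  4.12811085e-05]), 'tcp_pos': array([0.12403379, 0.50977744, 0.23070196]), 'tool_rot': array([-0.70161025,  0.70253312, -0.08435056,  0.08411449]), 'ft_force': array([-0.37717232, -0.63324758,  0.50232765]), 'torque': array([-0.01555605, -0.03948386, -0.04009622]), 'opening': 0.08553112345092263}
```

View pics/side0.png

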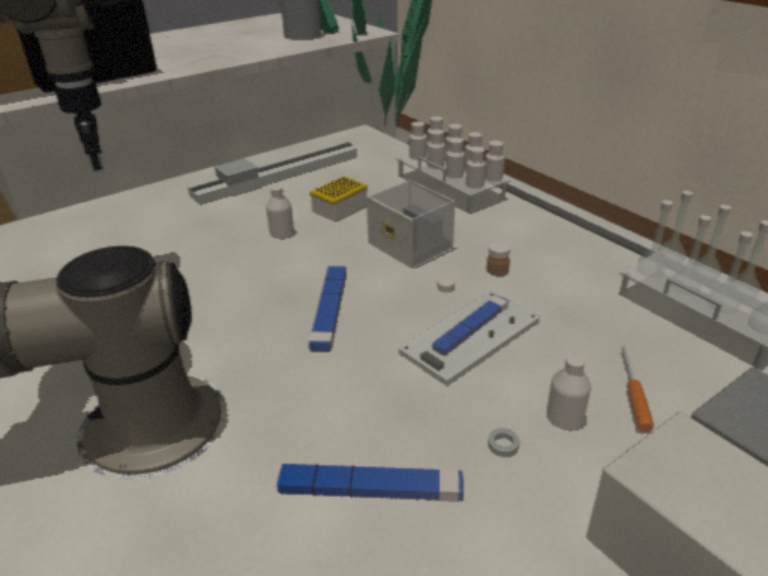

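View pics/top0.png

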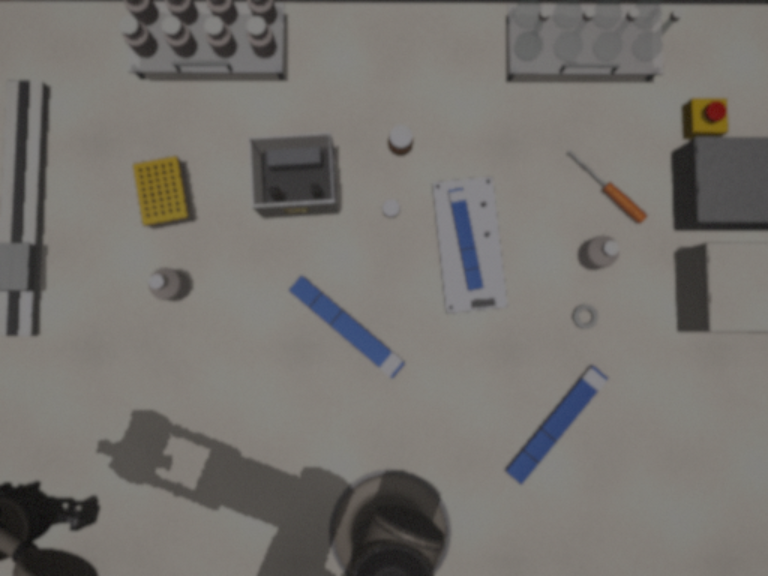

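```bash
cat > h.py <<'E'
import numpy as np,cv2
from station import r
C={n:r.get_calibration(n) for n in("side","top")}
def K(n):
    c=C[n];f=192/np.tan(np.radians(c["fov_y"]/2));return f,c["cx"],c["cy"],np.array(c["cam_to_world"])
def proj(n,P):
    f,cx,cy,T=K(n);P=np.atleast_2d(P);q=(P-T[:3,3])@T[:3,:3]
    return np.c_[f*q[:,0]/q[:,2]+cx,f*q[:,1]/q[:,2]+cy]
def back(n,uv,z):
    f,cx,cy,T=K(n);uv=np.atleast_2d(uv)
    d=np.c_[(uv[:,0]-cx)/f,(uv[:,1]-cy)/f,np.ones(len(uv))]@T[:3,:3].T
    return T[:3,3]+d*((z-T[2,3])/d[:,2])[:,None]
def crop(im,u0,u1,v0,v1,s,name):
    cv2.imwrite(name,cv2.resize(im[v0:v1,u0:u1,::-1],None,fx=s,fy=s,interpolation=cv2.INTER_CUBIC))
E
python3 - <<'E'
from h import *
for n in("side","top"):
  im=np.load(n+"0.npy")
  for k in("fixture","reader","bar_mid","cap","jar","bottle_a","tip_box","collar"):
    L=r.silhouettes(n,k)
    for i,d in enumerate(L[:4]): print(n,k,round(d["p"],2),np.round(d["rect"],1),d["region"].sum())
    if k in("fixture","reader","bar_mid"): np.save(f"m_{n}_{k}.npy",np.array([d["region"] for d in L]))
crop(np.load("top0.npy"),270,350,110,215,5,"pics/ct.png")
crop(np.load("top0.npy"),150,240,80,150,8,"pics/cr.png")
crop(np.load("side0.npy"),260,365,185,260,7,"pics/cs.png")
crop(np.load("side0.npy"),235,315,115,180,9,"pics/csr.png")
E
```

```text
side fixture 0.66 [312.6 224.8  93.7  61.3] 2174
side fixture 0.37 [378.1 263.1  31.9  49.3] 1081
side reader 0.98 [274.6 149.7  56.9  59.8] 2598
side bar_mid 0.85 [246.2 322.4 129.8  23.3] 2660
side bar_mid 0.81 [311.5 218.5  49.6  40.6] 626
side bar_mid 0.56 [219.7 204.8  25.8  59.8] 859
side bar_mid 0.16 [335.  294.5  21.8  19.6] 246
side cap 0.51 [379.6 262.   29.   53.3] 1096
side jar 0.22 [272.9 149.8  57.8  62.2] 2700
side bottle_a 0.9 [378.5 264.2  34.3  49.1] 1054
side bottle_a 0.7 [186.6 141.8  24.3  36.5] 488
side tip_box 0.55 [225.6 131.3  36.6  26.2] 753
side collar 0.55 [333.9 294.6  23.3  17. ] 253
side collar 0.44 [276.3 148.9  62.   55.9] 2693
side collar 0.26 [312.1 215.6  53.7  36.3] 691
top fixture 0.88 [314.  164.6  49.4  93.1] 2911
top reader 0.6 [194.6 117.6  63.3  55.4] 2998
top bar_mid 0.78 [310.1 161.   24.9  66.8] 819
top bar_mid 0.7 [373.8 279.6  70.9  79.1] 1448
top bar_mid 0.61 [232.8 217.1  77.8  68.8] 1148
top cap 0.5 [196.5 117.   60.2  55.4] 3121
top jar 0.82 [265.5  92.1  14.8  22.4] 280
top jar 0.17 [109.9 127.   35.4  47.4] 1498
top bottle_a 0.6 [114.6 188.9  28.4  20.3] 495
top bottle_a 0.59 [399.5 168.9  31.3  21.2] 507
top tip_box 0.75 [111.8 127.   38.8  51.6] 1590
top tip_box 0.56 [195.2 117.4  60.3  54.8] 3126
top tip_box 0.28 [309.  158.9  20.4  66.9] 719
top collar 0.66 [391.1 211.3  19.5  17.4] 223
```

View pics/ct.png

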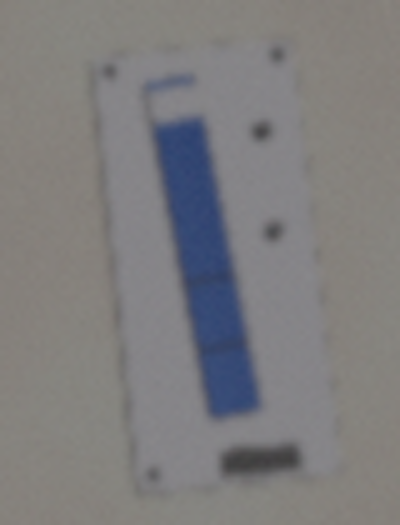

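View pics/cr.png

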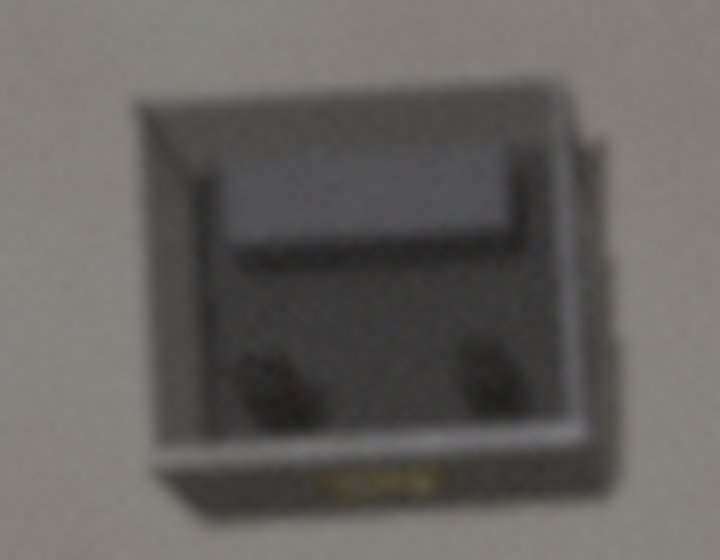

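View pics/cs.png

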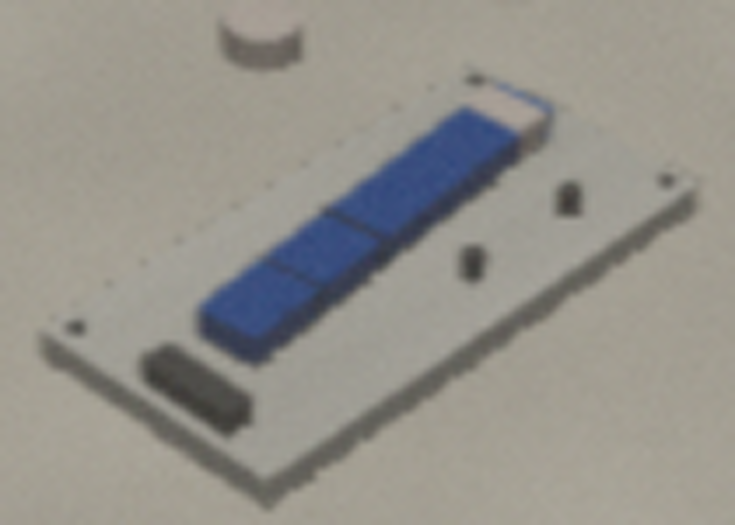

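View pics/csr.png

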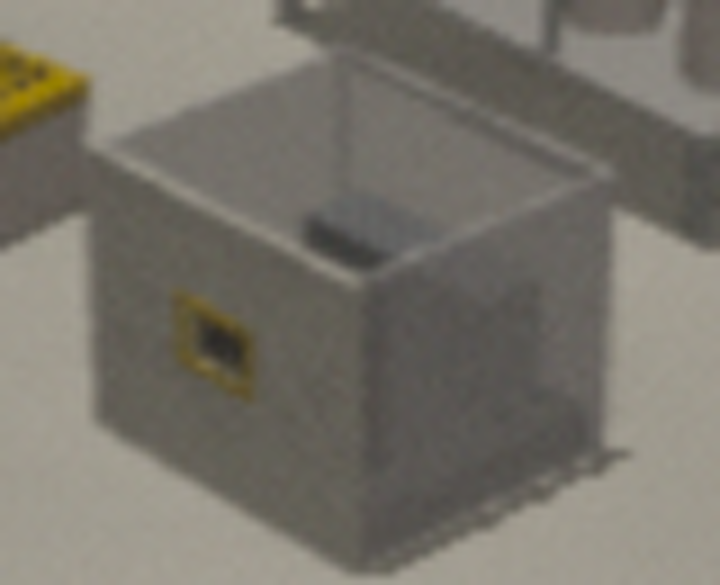

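```bash
cat > fit.py <<'E'
from h import *
from scipy.optimize import least_squares
def R2(a): c,s=np.cos(a),np.sin(a); return np.array([[c,-s,0],[s,c,0],[0,0,1]])
def cv(p,s,u0,v0): p=np.array(p,float); return (p+.5)/s-.5+[u0,v0]
FM=np.array([[130,60,15],[130,-60,15],[-130,-60,15],[-130,60,15],[75,-35,27],[15,-35,27]])/1e3
Ft=cv([(98,62),(295,40),(343,475),(140,492),(261,131),(273,231)],5,270,110)
FMs=np.array([[-130,60,15],[-130,-60,15],[130,-60,15],[130,60,15]])/1e3
Fs=cv([(45,338),(268,490),(695,188),(475,68)],7,260,185)
RM=np.array([[75,75,120],[75,-75,120],[75,75,0],[75,-75,0]])/1e3
Rt=cv([(155,467),(585,437),(210,520),(610,497)],8,150,80)
RMs=np.array([[75,75,120],[75,-75,120],[75,-75,0],[75,75,0],[75,22,80],[75,-22,80],[75,-22,50],[75,22,50]])/1e3
Rs=cv([(92,150),(365,283),(365,572),(100,420),(175,293),(252,335),(255,398),(178,362)],9,235,115)
def fit(sets,x0,pr=True):
    def res(x):
        return np.concatenate([(proj(n,M@R2(x[2]).T+[x[0],x[1],0])-uv).ravel() for n,M,uv in sets])
    s=least_squares(res,x0,loss="soft_l1")
    if pr: print(np.round(s.x,4),"\n",np.round(res(s.x).reshape(-1,2),1).tolist())
    return s.x
if __name__=="__main__":
    for sets in([("top",FM,Ft)],[("side",FMs,Fs)],[("top",FM,Ft),("side",FMs,Fs)]): fit(sets,[.5,-.1,0])
    for sets in([("top",RM,Rt)],[("side",RMs,Rs)],[("top",RM,Rt),("side",RMs,Rs)]): fit(sets,[.5,.1,0])
E
python3 fit.py
```

```text
[ 0.5484 -0.1522  0.0999] 
 [[-1.1, -0.8], [-0.2, -0.3], [0.0, 0.2], [-0.3, 0.8], [0.8, -0.1], [0.7, 0.1]]
[ 0.545  -0.1601  0.1112] 
 [[-0.9, -0.1], [0.2, 0.1], [1.0, -0.2], [-0.3, -0.1]]
[ 0.5482 -0.1544  0.1056] 
 [[-0.6, -0.6], [0.3, -0.3], [1.0, 0.2], [0.7, 1.0], [1.4, -0.1], [1.4, 0.1], [-1.3, -1.8], [-0.6, -1.7], [0.4, -1.4], [-0.6, -1.2]]
[0.5323 0.1738 0.068 ] 
 [[-0.9, -0.4], [0.6, -0.1], [-0.1, 0.5], [0.3, 0.1]]
[0.5312 0.1684 0.0836] 
 [[-1.0, -0.7], [-0.4, 0.1], [-0.5, 0.5], [-0.6, 0.4], [0.5, -0.5], [0.9, -0.4], [0.7, 0.6], [0.4, -0.2]]
[0.5323 0.172  0.0716] 
 [[-0.4, -0.3], [1.1, -0.2], [0.4, 0.6], [0.8, 0.0], [-0.9, -1.2], [-0.9, -0.3], [-1.0, 0.1], [-0.5, -0.1], [0.4, -0.9], [0.6, -0.8], [0.4, 0.2], [0.3, -0.7]]
```

```bash
python3 - <<'E'
from h import *
im=np.load("top0.npy").astype(float).mean(2)
for c in range(5,512,42):
    print(c, np.round(im[:8,c-3:c+4].mean(1)).astype(int))
im=np.load("top0.npy")
crop(im,80,135,95,155,8,"pics/tb.png"); 
crop(im,0,50,40,235,3,"pics/rail.png")
crop(np.load("side0.npy"),120,250,85,145,6,"pics/rails.png")
E
```

```text
5 [ 88 108 118 121 122 121 121 120]
47 [ 84 109 121 125 125 124 124 124]
89 [ 45  49  62  80  97 104 100  87]
131 [ 67  89 101 100  96  90  83  78]
173 [ 54  51  57  75  95 103 103  91]
215 [ 61  88 111 123 126 126 127 126]
257 [ 54  82 109 123 126 127 126 127]
299 [ 53  78 108 123 127 126 127 127]
341 [ 49  71 100 116 119 116 114 110]
383 [ 53  59  79  97 107 110 109 110]
425 [ 47  55  77  99 109 114 118 119]
467 [ 44  53  78 105 120 123 124 124]
509 [ 41  47  72 101 117 121 122 121]
```

View pics/tb.png

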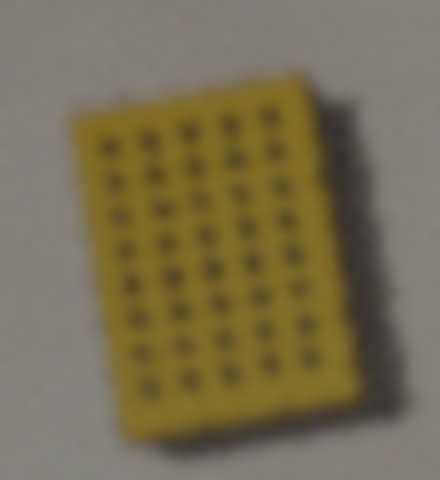

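View pics/rails.png

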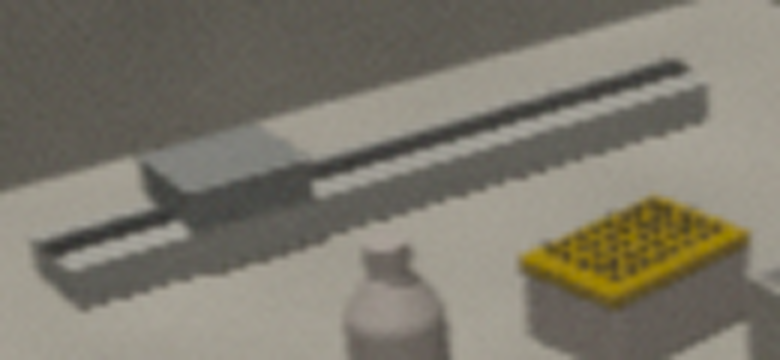

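View pics/rail.png

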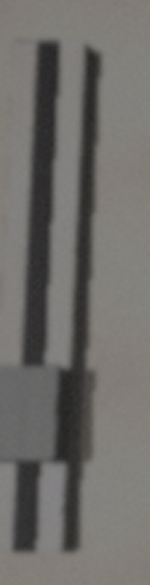

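```bash
cat > edge.py <<'E'
from fit import *
from scipy.ndimage import map_coordinates, gaussian_filter
def edgefit(sets,x0,W=3.5,iters=8,sig=.8):
    """sets: (cam,img,list of (A,B,sign?)) 3D segments in object frame; fits x,y,yaw"""
    x=np.array(x0,float)
    for it in range(iters):
        data=[]
        for n,im,segs in sets:
            g=gaussian_filter(im.astype(float).sum(2) if im.ndim==3 else im.astype(float),sig)
            for si,(A,B) in enumerate(segs):
                t=np.linspace(.06,.94,25)[:,None];M=np.array(A)*(1-t)+np.array(B)*t
                uv=proj(n,M@R2(x[2]).T+[x[0],x[1],0]);d=uv[-1]-uv[0];d/=np.linalg.norm(d);nn=np.array([-d[1],d[0]])
                o=np.arange(-W,W+.01,.25);S=uv[:,None,:]+o[None,:,None]*nn
                p=map_coordinates(g,[S[...,1],S[...,0]],order=1)
                # average profile over neighbours for noise
                p=gaussian_filter(p,[1.5,0]);gr=np.abs(np.gradient(p,axis=1))
                k=gr[:,1:-1].argmax(1)+1;w=gr[np.arange(len(k)),k]
                a,b,c=gr[np.arange(len(k)),k-1],w,gr[np.arange(len(k)),k+1]
                sub=.5*(a-c)/(a-2*b+c-1e-9)
                off=o[k]+.25*np.clip(sub,-1,1)
                data.append((n,M,nn,uv+off[:,None]*nn,w,si))
        def res(y):
            return np.concatenate([((proj(n,M@R2(y[2]).T+[y[0],y[1],0])-q)@nn) for n,M,nn,q,w,si in data])
        s=least_squares(res,x,loss="soft_l1",f_scale=.3);x=s.x
    for n,M,nn,q,w,si in data:
        e=(proj(n,M@R2(x[2]).T+[x[0],x[1],0])-q)@nn
        print(n,si,"med %.2f mad %.2f w %.1f"%(np.median(e),np.median(abs(e-np.median(e))),w.mean()))
    print(np.round(x,4));return x
def seg(*P): P=np.array(P)/1e3; return [(P[i],P[i+1]) for i in range(len(P)-1)]
BED=seg([130,60,15],[130,-60,15],[-130,-60,15],[-130,60,15],[130,60,15])
BOT=seg([-130,60,0],[-130,-60,0],[130,-60,0])
PAN_T=seg([75,75,120],[75,-75,120])
PAN_S=seg([75,75,120],[75,-75,120],[75,-75,0],[75,75,0],[75,75,120])
WIN=seg([75,22,80],[75,-22,80],[75,-22,50],[75,22,50],[75,22,80])
E
python3 - <<'E'
from edge import *
t=np.load("top0.npy");s=np.load("side0.npy")
print("fix");edgefit([("top",t,BED)],[.548,-.153,.1])
edgefit([("side",s,BED+BOT)],[.545,-.16,.111])
edgefit([("top",t,BED),("side",s,BED+BOT)],[.548,-.153,.1])
print("reader")
PB=seg([75,75,0],[75,-75,0])
edgefit([("top",t,PAN_T+PB)],[.532,.172,.07])
edgefit([("side",s,PAN_S)],[.531,.17,.08])
sat=s.astype(int)[:,:,:2].sum(2)-2*s[:,:,2].astype(int)
tsat=t.astype(int)[:,:,:2].sum(2)-2*t[:,:,2].astype(int)
edgefit([("side",sat,WIN)],[.531,.17,.08])
# yellow in top
m=tsat[125:150,175:215]; w=np.clip(m-20,0,None);yy,xx=np.mgrid[125:150,175:215]
print(m.max(),(w*xx).sum()/w.sum(),(w*yy).sum()/w.sum())
print(back("top",[(w*xx).sum()/w.sum(),(w*yy).sum()/w.sum()],.065))
E
```

```text
fix
top 0 med -1.56 mad 1.84 w 2.3
top 1 med -0.59 mad 0.23 w 1.6
top 2 med -2.67 mad 0.29 w 6.0
top 3 med -1.11 mad 0.20 w 4.0
[ 0.5477 -0.1513  0.0954]
side 0 med -0.31 mad 0.70 w 4.3
side 1 med 0.11 mad 0.26 w 16.8
side 2 med 3.33 mad 0.19 w 18.2
side 3 med -0.34 mad 0.24 w 2.3
side 4 med 0.11 mad 0.09 w 17.1
side 5 med 3.05 mad 0.42 w 16.9
[ 0.5486 -0.1565  0.1147]
top 0 med -1.64 mad 1.22 w 2.1
top 1 med -1.76 mad 0.21 w 1.6
top 2 med -2.56 mad 0.35 w 5.9
top 3 med -0.05 mad 0.17 w 4.0
side 0 med -0.30 mad 0.61 w 4.5
side 1 med 0.47 mad 0.16 w 16.7
side 2 med 3.29 mad 0.21 w 18.2
side 3 med -0.98 mad 0.19 w 1.8
side 4 med 0.21 mad 0.15 w 17.0
side 5 med 2.42 mad 0.38 w 16.8
[ 0.5482 -0.1547  0.1139]
reader
top 0 med 0.00 mad 0.00 w 0.0
top 1 med -0.00 mad 0.00 w 0.0
[ 4.3375710e+02 -6.1269631e+03  7.0600000e-02]
side 0 med -0.43 mad 0.12 w 12.3
side 1 med 0.03 mad 0.00 w 3.8
side 2 med -0.12 mad 0.04 w 16.5
side 3 med 0.01 mad 0.24 w 12.7
[0.5299 0.1671 0.0799]
side 0 med 0.92 mad 0.14 w 5.9
side 1 med 0.85 mad 0.01 w 3.9
side 2 med 0.19 mad 0.15 w 5.4
side 3 med 0.14 mad 0.01 w 5.0
[0.5282 0.1682 0.1012]
47 197.76190476190476 139.70884353741496
[[0.60646764 0.18009206 0.065     ]]
```

```bash
cat > mot.py <<'E'
from fit import *
from scipy.spatial.transform import Rotation as Rn
F=np.array([.5470,-.1555,.105])
def quat(yaw,flip=False):
    c,s=np.cos(yaw),np.sin(yaw);k=-1 if flip else 1
    M=np.column_stack([[k*c,k*s,0],[0,0,-1],[-k*s,k*c,0]])
    q=Rn.from_matrix(M).as_quat();return np.array([q[3],q[0],q[1],q[2]])
def f2w(x,y,z,F=F): return np.array([x,y,0])/1e3@R2(F[2]).T+[F[0],F[1],z/1e3]
def w2f(p,F=F): return (np.asarray(p)-[F[0],F[1],0])@R2(F[2])*1e3
def guard(dirw,maxd,thr,step=.002,feed=.04,f0=None,lim=None):
    """advance along world dir until opposing force change>thr; returns contact info"""
    d=np.asarray(dirw,float);d/=np.linalg.norm(d)
    f0=r.sense()["ft_force"] if f0 is None else f0
    p0=np.array(r.sense()["tcp_pos"]);n=0;log=[]
    while n*step<maxd:
        n+=1;r.line_to(p0+d*step*n,feed=feed)
        s=r.sense();f=-(s["ft_force"]-f0)@d;log.append(round(f,1))
        if f>thr: break
    return s,log
E
python3 - <<'E'
from mot import *
m=np.load("m_top_bar_mid.npy")[0]
c=cv2.findContours(m.astype(np.uint8),0,2)[0];c=max(c,key=len);print(cv2.minAreaRect(c))
E1=cv([(170,82)],5,270,110);E2=cv([(235,412)],5,270,110)
for e in(E1,E2):print(w2f(back("top",e,.031))[0], w2f(back("top",e,.031),np.array([.5484,-.1522,.105]))[0])
q0=r.sense()["joints"]
for fl in(0,1):
  for P,y in((f2w(45,60,100),F[2]),(f2w(115,-15,100),F[2]),([.515,.172,.05],.075)): print(fl,np.round(P,3),r.solve_ik(P,quat(y,fl)))
print(r.sense()["time_s"])
E
```

```text
((310.0257873535156, 158.99493408203125), (69.808837890625, 12.703666687011719), 78.88695526123047)
[109.87399653  20.42080735  31.        ] [108.13584329  17.28571193  31.        ]
[-85.7597463    4.49577005  31.        ] [-87.49789954   1.36067463  31.        ]
0 [ 0.585 -0.091  0.1  ] [-2.83691503e-01  5.90641294e-01  1.50300538e+00 -4.44089210e-16
  1.04794598e+00 -1.95948783e+00]
0 [ 0.663 -0.158  0.1  ] [-3.46814856e-01  7.40493167e-01  1.20750190e+00 -4.44089210e-16
  1.19359758e+00 -2.02261118e+00]
0 [0.515 0.172 0.05 ] [ 1.81155098e-01  5.83735175e-01  1.69348978e+00 -4.44089210e-16
  8.64367702e-01 -1.46464123e+00]
1 [ 0.585 -0.091  0.1  ] [-2.83691503e-01  5.90641294e-01  1.50300538e+00 -4.44089210e-16
  1.04794598e+00  1.18210482e+00]
1 [ 0.663 -0.158  0.1  ] [-0.34681486  0.74049317  1.2075019   0.          1.19359758  1.11898147]
1 [0.515 0.172 0.05 ] [ 1.81155098e-01  5.83735175e-01  1.69348978e+00 -4.44089210e-16
  8.64367702e-01  1.67695142e+00]
0.9
```

```bash
python3 - <<'E'
from mot import *
q=quat(F[2],1)
r.gripper_close(strength=40)
r.move_to(f2w(45,65,150),q)
r.line_to(f2w(45,65,40),feed=.15)
r.line_to(f2w(45,65,21),feed=.05)
s0=r.sense();print(s0["time_s"],s0["ft_force"],s0["tcp_pos"],s0["opening"])
for n in("side","top"):
    im=r.grab_frame(n);np.save(n+"1.npy",im)
crop(np.load("top1.npy"),260,360,105,215,5,"pics/t1.png")
crop(np.load("side1.npy"),230,370,120,265,5,"pics/s1.png")
E
```

```text
5.7583 [-0.33317611 -0.11138012  0.25019004] [ 0.58482755 -0.08609378  0.02070668] -8.513921907388921e-05
```

View pics/s1.png

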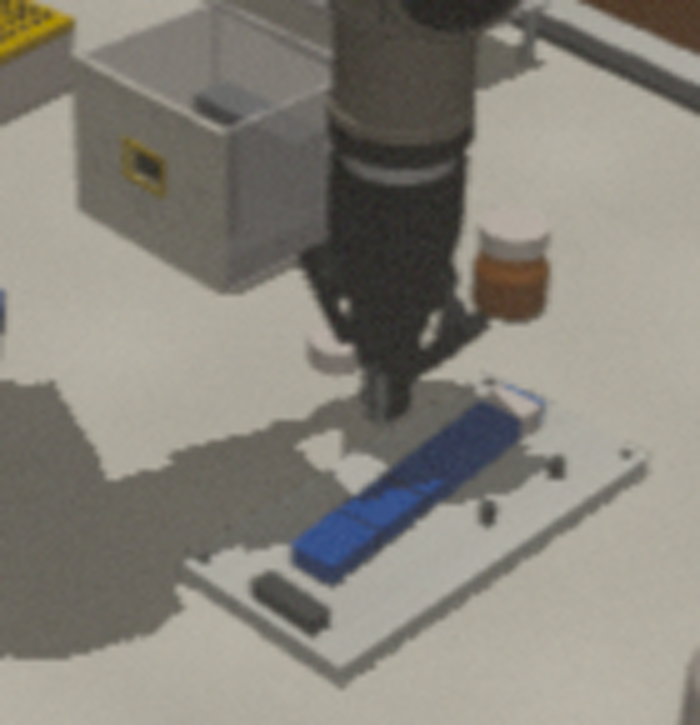

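View pics/t1.png

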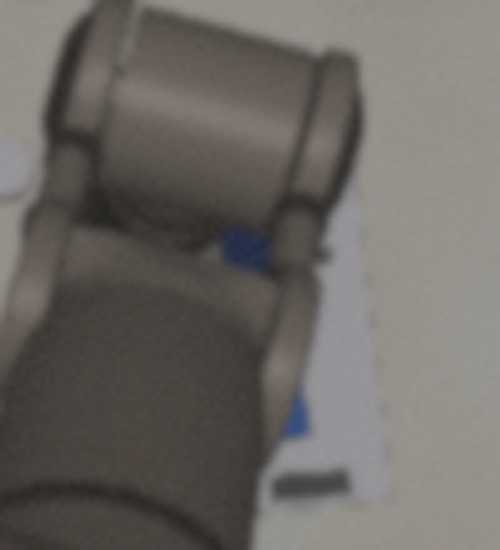

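```bash
python3 - <<'E'
from mot import *
s=r.sense();print(proj("side",s["tcp_pos"]),cv([(387,415)],5,230,120))
d=R2(F[2])@[0,-1,0]
f0=s["ft_force"]
s,log=guard(d,.075,6,f0=f0)
print(log,w2f(s["tcp_pos"]),s["time_s"])
E
```

```text
[[306.89379604 202.43966691]] [[307.  202.6]]
[np.float64(-0.1), np.float64(0.5), np.float64(1.5), np.float64(-0.1), np.float64(0.8), np.float64(1.0), np.float64(-0.0), np.float64(0.2), np.float64(0.5), np.float64(0.9), np.float64(-0.2), np.float64(1.9), np.float64(1.1), np.float64(0.7), np.float64(-0.4), np.float64(0.4), np.float64(0.8), np.float64(1.2), np.float64(0.1), np.float64(-0.0), np.float64(-0.2), np.float64(0.8), np.float64(-0.1), np.float64(-0.0), np.float64(-0.1), np.float64(3.3), np.float64(8.3)] [44.63439943 12.36413075 20.9752271 ] 12.6083
```

```bash
sed -i 's/^F=.*/F=np.array([.5465,-.1575,.109])/' mot.py; python3 - <<'E'
from mot import *
d=R2(F[2])@[0,-1,0]
s,log=guard(d,.004,15,step=.001,f0=np.array([-.33,-.11,.25]))
print(log,w2f(s["tcp_pos"]),s["ft_force"])
p=s["tcp_pos"]
r.line_to(p-d*.010,feed=.1)
im=r.grab_frame("side");crop(im,230,370,120,265,5,"pics/s2.png");np.save("side2.npy",im)
print(r.sense()["time_s"])
E
```

```text
[np.float64(5.6), np.float64(9.6), np.float64(12.0), np.float64(15.3)] [45.30216252 13.68429909 20.99158286] [-0.97541478 15.16339541  4.44277589]
13.9417
```

View pics/s2.png

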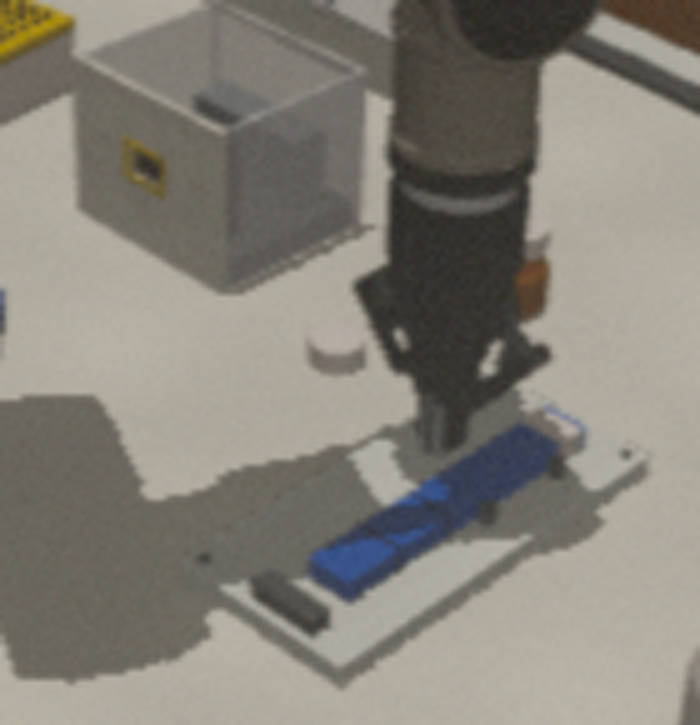

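```bash
python3 - <<'E'
from mot import *
q=quat(F[2],1)
p=r.sense()["tcp_pos"]
r.line_to([p[0],p[1],.06],feed=.2)
r.line_to(f2w(138,-14,60),attitude=q,feed=.2)
r.line_to(f2w(138,-14,21),feed=.12)
d=R2(F[2])@[-1,0,0]
f0=r.sense()["ft_force"]
r.line_to(f2w(126,-14,21),feed=.08)
s,log=guard(d,.014,7,step=.003,feed=.05,f0=f0)
print(log,w2f(s["tcp_pos"]),s["ft_force"])
s,log=guard(d,.018,8,step=.002,feed=.04,f0=f0)
print(log,w2f(s["tcp_pos"]),s["ft_force"],s["time_s"])
s,log=guard(d,.003,14,step=.001,feed=.04,f0=f0)
print(log,w2f(s["tcp_pos"]),s["ft_force"],s["time_s"])
E
```

```text
[np.float64(-0.7), np.float64(0.2), np.float64(0.1), np.float64(-0.9), np.float64(0.4)] [111.07332521 -14.30120289  22.18403466] [ 0.75582971 -0.51540485 -0.31008261]
[np.float64(0.7), np.float64(-1.5), np.float64(2.6), np.float64(7.6), np.float64(13.8)] [105.34989462 -14.52060725  23.88168607] [13.76205785  2.98457792 -1.20210975] 18.2083
[np.float64(5.1), np.float64(10.0), np.float64(11.7)] [105.32862001 -14.69272445  24.92892038] [11.71145338  2.48608855 -1.27234247] 18.9583
```

```bash
python3 - <<'E'
from mot import *
for n in("side","top"):
    im=r.grab_frame(n);np.save(n+"3.npy",im)
crop(np.load("top3.npy"),260,360,105,215,5,"pics/t3.png")
crop(np.load("side3.npy"),260,370,160,265,6,"pics/s3.png")
s=r.sense();print(w2f(s["tcp_pos"]),s["ft_force"],s["time_s"])
E
```

```text
[105.33325675 -14.7212959   24.94051028] [12.25186186  3.2061747  -0.66016101] 19.0583
```

View pics/s3.png

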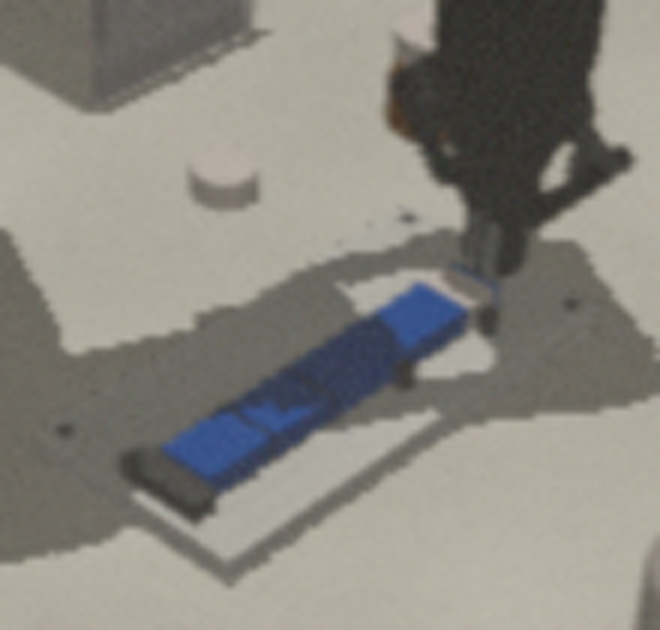

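View pics/t3.png

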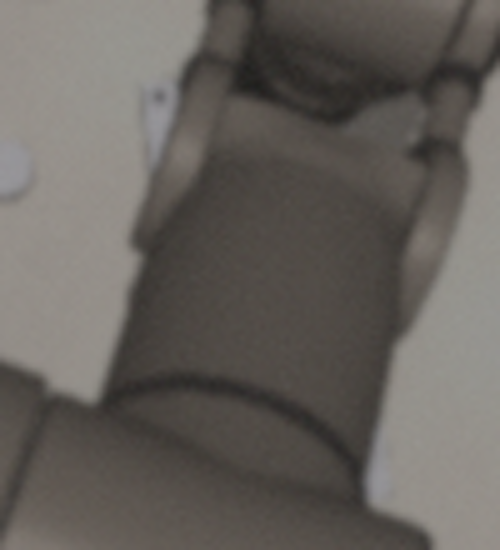

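```bash
sed -i 's/^F=.*/F=np.array([.5490,-.1578,.109])/; s/lim=None)/lim=None,p0=None)/; s/    p0=np.array(r.sense/    p0=np.array(p0) if p0 is not None else np.array(r.sense/' mot.py; sed -i 's/tcp_pos"\]);n=0/tcp_pos"]); n=0/' mot.py; python3 - <<'E'
from mot import *
q=quat(F[2],1)
x=w2f(r.sense()["tcp_pos"])[0]
print("xf",x)
r.line_to(f2w(x+12,-14,24),feed=.1)
r.line_to(f2w(x+12,-14,50),feed=.2)
d=R2(F[2])@[0,-1,0]
for xf in(68,22):
    r.line_to(f2w(xf,24,45),attitude=q,feed=.2)
    p=f2w(xf,24,20);r.line_to(p,feed=.1)
    f0=r.sense()["ft_force"]
    p=f2w(xf,18,20);r.line_to(p,feed=.06)
    s,log=guard(d,.009,10 if xf==22 else 7,step=.001,feed=.03,f0=f0,p0=p)
    print([float(l) for l in log],w2f(s["tcp_pos"]),s["time_s"])
    r.line_to(f2w(xf,24,20),feed=.1)
r.line_to(f2w(xf,24,45),feed=.2)
E
```

```text
xf 102.88072858916283
[-0.3, -1.2, 1.6, 4.8, 7.6] [67.96815608 14.85292034 19.97184795] 21.9917
[1.2, -0.3, 3.4, 7.8, 11.3] [21.89648577 15.05192844 19.96898586] 24.5583
```

```bash
python3 - <<'E'
from mot import *
p=f2w(45,.9,0); n=p-R2(.103)@[.045,0,0];print(n)
for n in("side","top"):
    im=r.grab_frame(n);np.save(n+"4.npy",im)
crop(np.load("top4.npy"),260,360,105,215,5,"pics/t4.png")
crop(np.load("side4.npy"),260,370,160,265,7,"pics/s4.png")
E
```

```text
[ 0.54887353 -0.15663686  0.        ]
```

View pics/s4.png

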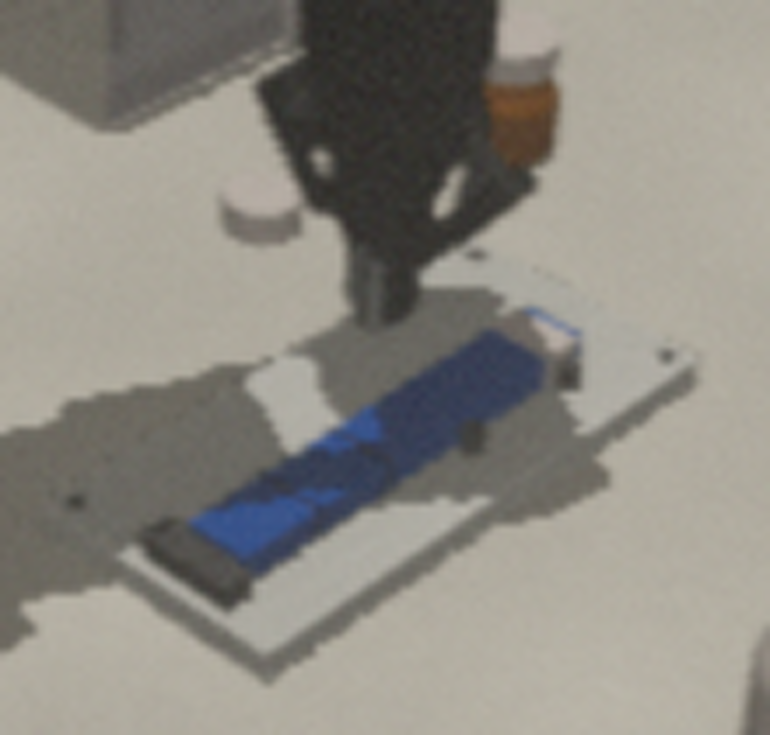

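View pics/t4.png

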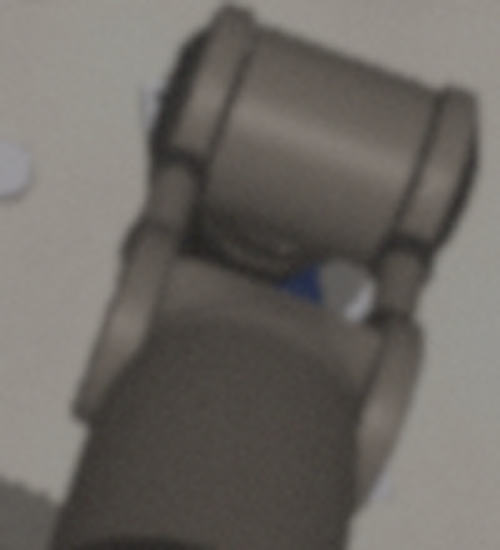

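```bash
sed -i 's/^F=.*/F=np.array([.5489,-.1566,.103])/' mot.py; python3 - <<'E'
from mot import *
q=quat(F[2],1)
r.line_to(f2w(116,-15,45),attitude=q,feed=.25)
r.line_to(f2w(116,-15,21),feed=.12)
d=R2(F[2])@[-1,0,0]
f0=r.sense()["ft_force"]
p=f2w(107,-15,21);r.line_to(p,feed=.08)
s,log=guard(d,.010,9,step=.002,feed=.04,f0=f0,p0=p)
print([float(l) for l in log],w2f(s["tcp_pos"]),s["time_s"])
r.line_to(f2w(112,-15,21),feed=.1)
r.line_to(f2w(112,-15,70),feed=.25)
r.move_to(f2w(-50,-15,70),q)
r.open()
s=r.sense();print(s["time_s"],s["opening"])
for n in("side","top"):
    im=r.grab_frame(n);np.save(n+"5.npy",im)
crop(np.load("side5.npy"),240,370,150,265,6,"pics/s5.png")
E
```

```text
[1.2, 1.4, 7.0, 12.2] [103.00860078 -15.1649396   22.50536099] 27.3583
29.4667 0.08561405890583215
```

View pics/s5.png

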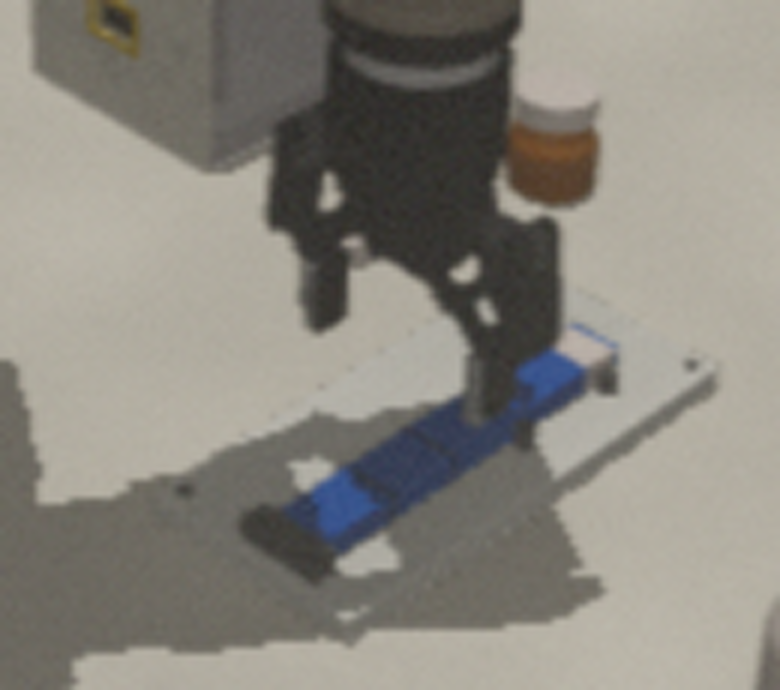

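```bash
python3 - <<'E'
from mot import *
r.line_to(f2w(-50,-15,16.5),feed=.12)
s=r.sense();print(w2f(s["tcp_pos"]),s["ft_force"])
r.gripper_close(strength=80)
r.sleep(.1)
s=r.sense();print(w2f(s["tcp_pos"]),s["ft_force"],s["torque"],s["opening"],s["tool_rot"],s["time_s"])
r.line_to(f2w(-50,-15,40),feed=.08)
s=r.sense();print(w2f(s["tcp_pos"]),s["ft_force"],s["torque"],s["opening"],s["time_s"])
im=r.grab_frame("side");np.save("side6.npy",im);crop(im,240,370,150,265,6,"pics/s6.png")
E
```

```text
[-49.78529616 -15.16230009  16.72537922] [-0.29616449  1.22431457  0.24705627]
[-49.78927649 -14.72432706  17.30924301] [-0.93243224  2.32957073  5.89024022] [0.46190049 0.19928124 0.23383384] 0.027786089132555734 [-0.03684203  0.03646541 -0.70613077  0.70618147] 30.825
[-50.13365409 -15.0774617   40.15659642] [ 0.1368973   0.81467456 -1.49072188] [ 0.00772536  0.10142435 -0.00195374] 0.027603784506459263 31.2667
```

View pics/s6.png

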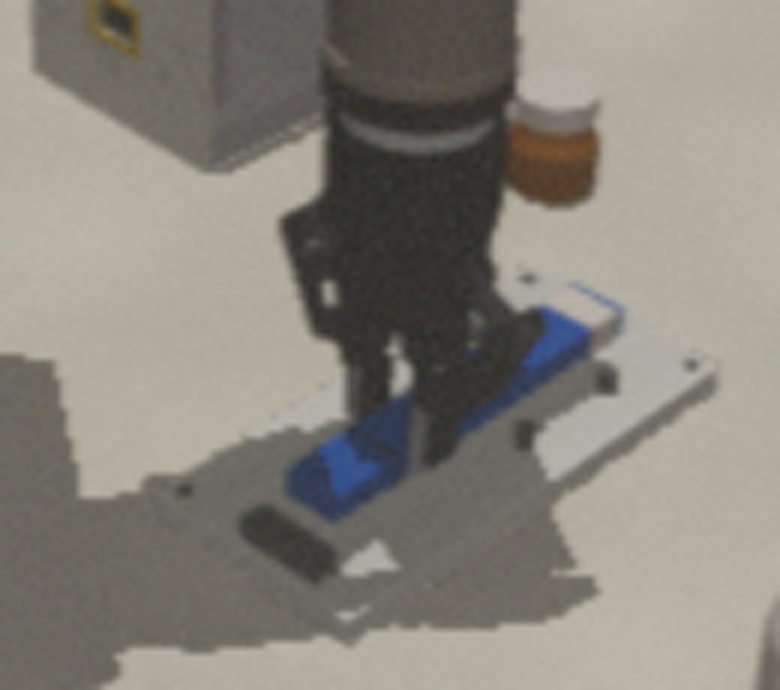

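```bash
cat >> mot.py <<'E'
W=np.array([.607,.1746,.0745])
BZ=.0057 # bar centre above TCP
def w2pose(din,dy=0,z=.065,W=W):
    """TCP for bar end being din (m) past outer face"""
    return np.array([W[0],W[1],0])+R2(W[2])@[din-.140,dy,0]+[0,0,z-BZ]
E
python3 - <<'E'
from mot import *
print(back("top",[(114.6,188.9)],.06))
p=f2w(-50,-15,130)
r.line_to(p,feed=.25)
q=quat(W[2],1)
r.line_to(w2pose(-.03,z=.135),attitude=q,feed=.25)
r.line_to(w2pose(-.02),feed=.15)
r.sleep(.2)
s=r.sense();print(s["tcp_pos"],w2pose(-.02),s["ft_force"],s["opening"],s["time_s"])
for n in("side","top"):
    im=r.grab_frame(n);np.save(n+"7.npy",im)
crop(np.load("side7.npy"),200,320,110,190,6,"pics/s7.png")
crop(np.load("top7.npy"),150,260,80,190,6,"pics/t7.png")
E
```

```text
[[0.46650127 0.41282801 0.06      ]]
[0.44800003 0.16276138 0.06026717] [0.44744381 0.16269102 0.0593    ] [-0.63534841 -0.01178671 -1.23882951] 0.027743824527161842 34.175
```

View pics/s7.png

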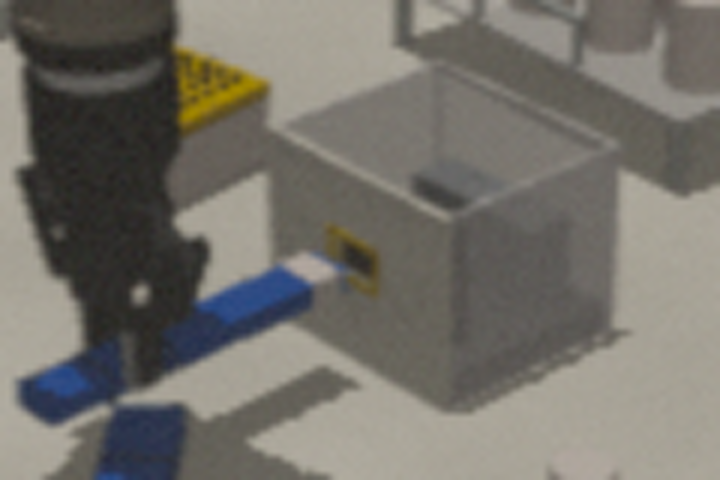

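View pics/t7.png

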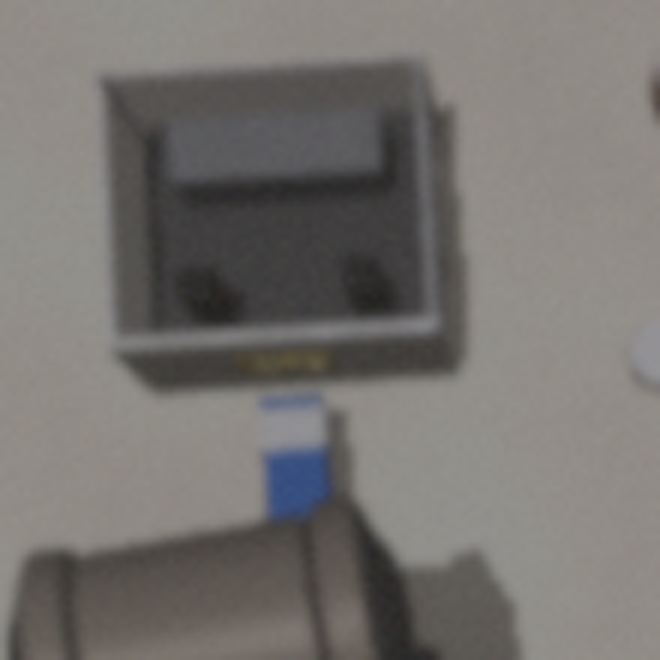

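```bash
python3 - <<'E'
from mot import *
s=r.sense();print(s["tcp_pos"],s["ft_force"],s["time_s"])
t=np.load("top7.npy").astype(float);t0=np.load("top0.npy").astype(float)
def sat(t): return t[:,:,0]+t[:,:,1]-2*t[:,:,2]
for nm,a in(("t0",t0),("t7",t)):
  y=sat(a)[137:143,180:220].sum(0);print(nm,"yellow cols",np.round(y).astype(int).tolist())
y=sat(t)[134:148,186:208].sum(1);print("rows",np.round(y).astype(int))
b=t[147:166,185:215].mean(2)
print(np.round(t[152:155,188:212].mean(0).mean(1)),"\n blue-red",np.round((t[158:165,188:212,2]-t[158:165,188:212,0])).astype(int))
# predicted by model of bar edges from sensed TCP
p=s["tcp_pos"];R=R2(W[2])
for dx in(.14,.125,.105): print([np.round(proj("top",p+R@[dx,dy,0]+[0,0,BZ+.008])[0],2).tolist() for dy in(.015,-.015)])
print("win pred",[np.round(proj("top",np.array([W[0],W[1],.065])+R@[0,dy,0])[0],2).tolist() for dy in(.022,-.022)])
E
```

```text
[0.44780545 0.16278152 0.06001375] [-0.63939338 -0.88919293 -1.22919785] 34.275
t0 yellow cols [38, 41, 48, 35, 42, 42, 46, 40, 55, 80, 119, 134, 133, 153, 135, 138, 151, 174, 161, 149, 160, 166, 177, 167, 141, 96, 62, 48, 47, 51, 53, 48, 45, 51, 49, 48, 44, 52, 51, 47]
t7 yellow cols [47, 53, 47, 43, 41, 42, 47, 43, 48, 96, 125, 144, 157, 165, 155, 152, 168, 190, 182, 164, 168, 182, 185, 174, 156, 106, 60, 44, 44, 41, 58, 55, 51, 50, 47, 50, 55, 56, 53, 56]
rows [  -9    2   38  141  422  713  715  565  355  270  228   76 -246 -332]
[140. 139. 139. 139. 140. 140. 141. 141. 140. 138. 138. 137. 137. 135.
 134. 124. 104.  88.  90. 102. 123. 136. 140. 142.] 
 blue-red [[-10 -10 -11 -11  -8   1  32  63  72  73  73  71  74  72  73  64  36   4
   -5  -7  -9  -7  -8  -8]
 [-11 -10 -11 -10 -10   2  32  61  68  74  72  73  72  72  71  66  39  10
   -5  -7  -7  -8  -7  -7]
 [-11 -10 -10  -9  -9   2  29  61  70  73  75  73  73  73  72  64  44  13
   -3  -8  -8  -9  -8  -8]
 [-11 -11 -10 -11 -11   0  29  59  72  71  71  74  73  72  73  67  47  17
   -1  -5  -8  -9  -8  -8]
 [-12 -11 -10 -10 -10  -2  24  56  71  71  75  72  73  69  65  57  42  13
   -3  -6  -8  -7  -9  -7]
 [-10 -11 -12 -11  -9  -3  22  56  70  74  72  73  71  64  51  37  21   4
   -4  -8  -6  -7  -9  -8]
 [-11 -11 -11 -11  -8  -2  20  49  67  69  67  64  64  51  28   9   0  -7
   -8  -7  -8  -7  -8  -8]]
[[194.4, 146.24], [205.07, 145.48]]
[[194.73, 151.51], [205.4, 150.76]]
[[195.16, 158.56], [205.85, 157.8]]
win pred [[191.95, 140.08], [207.46, 138.98]]
```

```bash
python3 - <<'E'
from edge import *
from mot import W,BZ
s=np.load("side7.npy").astype(float);t=np.load("top7.npy").astype(float);s0=np.load("side0.npy").astype(float)
br=lambda a:a[:,:,2]-a[:,:,0]
yl=lambda a:a[:,:,0]+a[:,:,1]-2*a[:,:,2]
p=r.sense()["tcp_pos"];print(p)
# bar frame: origin at TCP, x along
def bs(z0,which):
    T=z0+8;B=z0-8
    L=[]
    if 'l' in which:L+=seg([75,15,T],[115-3,15,T])
    if 'r' in which:L+=seg([75,-15,T],[112,-15,T])
    if 'b' in which:L+=seg([85,-15,B],[112,-15,B])
    if 'e' in which:L+=seg([115,15,T],[115,-15,T])
    return L
z0=p[2]*1e3+BZ*1e3
x0=[p[0],p[1],W[2]]
print("top bar");edgefit([("top",br(t),bs(z0,'lre'))],x0,W=2.5)
for dz in(-2,0,2):
    print("side bar dz",dz);edgefit([("side",br(s),bs(z0+dz,'lbe'))],x0,W=2.5)
R=R2(W[2]);
w0=[W[0],W[1],W[2]]
WN=[(a-[.075,0,0],b-[.075,0,0]) for a,b in WIN]
print("win side0")
edgefit([("side",yl(s0),WN)],w0,W=2.5);edgefit([("side",yl(s0),WN)],[W[0],W[1]+.004,W[2]],W=2)
P=proj("side",[a@R.T+[W[0],W[1],0] for a,b in WN]);print(np.round(P,1))
for nm,a in (("side0",s0),):
  y=yl(a)[143:162,250:268];print(np.round(y).astype(int))
E
```

```text
[0.44780545 0.16278152 0.06001375]
top bar
top 0 med -0.35 mad 0.14 w 4.9
top 1 med 0.12 mad 0.18 w 4.1
top 2 med 0.03 mad 0.14 w 4.5
[0.4477 0.1652 0.09  ]
side bar dz -2
side 0 med -0.39 mad 0.31 w 9.4
side 1 med 0.33 mad 0.18 w 4.5
side 2 med 0.05 mad 0.15 w 8.3
[0.4496 0.1521 0.2167]
side bar dz 0
side 0 med -0.39 mad 0.32 w 9.4
side 1 med 0.33 mad 0.19 w 4.5
side 2 med 0.06 mad 0.15 w 8.3
[0.4477 0.1486 0.2232]
side bar dz 2
side 0 med -0.39 mad 0.33 w 9.4
side 1 med 0.34 mad 0.20 w 4.5
side 2 med 0.06 mad 0.12 w 8.3
[0.4458 0.1451 0.2303]
win side0
side 0 med 0.95 mad 0.14 w 5.9
side 1 med 0.84 mad 0.01 w 3.9
side 2 med 0.16 mad 0.15 w 5.4
side 3 med 0.15 mad 0.00 w 5.0
[0.6028 0.1755 0.1093]
side 0 med 0.97 mad 0.27 w 5.7
side 1 med 0.31 mad 0.00 w 3.9
side 2 med 0.24 mad 0.22 w 5.2
side 3 med 0.11 mad 0.00 w 5.1
[0.6029 0.1745 0.1545]
[[254.8 146.5]
 [263.7 151.3]
 [263.8 159.3]
 [255.1 154.5]]
[[ 23  21  20  22  23  24  19  22  23  25  18  13  23  25  19  22  22  23]
 [ 20  24  19  26  21  21  24  23  21  24  22  26  20  22  20  18  16  21]
 [ 20  19  20  20  21  22  23  24 
[... 541 characters left out ...]
 68  34  22  21  14  28]
 [ 18  18  17  27  52  75  48  24   8  12  12  31  70  41  18  23  24  18]
 [ 21  21  17  20  52  95  76  43  31  19  10  21  65  44  18  16  20  19]
 [ 20  14  17  25  33  65  90  95  59  36  29  36  61  38  24  19  19  25]
 [ 25  23  20  26  20  27  47  75  90  67  42  42  74  43  18  21  24  18]
 [ 18  23  24  20  23  23  22  21  46  77  75  70  72  41  21  21  17  21]
 [ 20  22  24  27  20  17  22  20  25  36  62  80  78  39  24  17  25  15]
 [ 21  24  26  21  25  20  23  13  23  25  25  33  56  37  21  22  23  20]
 [ 20  19  21  21  18  24  20  26  23  18  17  21  21  23  23  17  25  24]
 [ 23  21  20  21  18  18  18  19  15  20  20  20  19  23  21  20  20  22]]
```

```bash
python3 - <<'E'
from mot import *
p=r.sense()["tcp_pos"];sc=6
def draw(n,src,u0,u1,v0,v1,out,pitch,dz,yaw=W[2],dy=0):
    im=np.load(src)[v0:v1,u0:u1,::-1];im=cv2.resize(im,None,fx=sc,fy=sc,interpolation=cv2.INTER_CUBIC)
    c,s=np.cos(pitch),np.sin(pitch)
    def tr(M):
        M=np.array(M,float)/1e3;x=M[:,0]*c-M[:,2]*s;z=M[:,0]*s+M[:,2]*c
        M=np.c_[x,M[:,1]+dy,z];return proj(n,M@R2(yaw).T+p+[0,0,BZ+dz])
    def ln(A,B,col):
        q=(tr([A,B])-[u0,v0]+.5)*sc-.5;cv2.line(im,*[tuple(int(k) for k in np.round(a)) for a in q],col,1)
    for y in(15,-15):
        for z in(8,-8): ln([-60,y,z],[140,y,z],(0,255,0))
    for x in(-60,140,115,135,20,-20):
        for A,B in(([x,15,8],[x,-15,8]),([x,-15,8],[x,-15,-8])): ln(A,B,(0,0,255))
    # window
    def lw(A,B):
        q=proj(n,np.array([A,B])@R2(W[2]).T+[W[0],W[1],.065]);q=(q-[u0,v0]+.5)*sc-.5
        cv2.line(im,*[tuple(int(k) for k in np.round(a)) for a in q],(255,0,255),1)
    K=[[0,.022,.015],[0,-.022,.015],[0,-.022,-.015],[0,.022,-.015]]
    for i in range(4): lw(K[i],K[(i+1)%4])
    return im
cv2.imwrite("pics/o1.png",draw("side","side7.npy",200,320,110,190,"",0,0))
cv2.imwrite("pics/o3.png",draw("top","top7.npy",160,260,110,200,"",0,0))
E
```

```text
(no output)
```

View pics/o1.png

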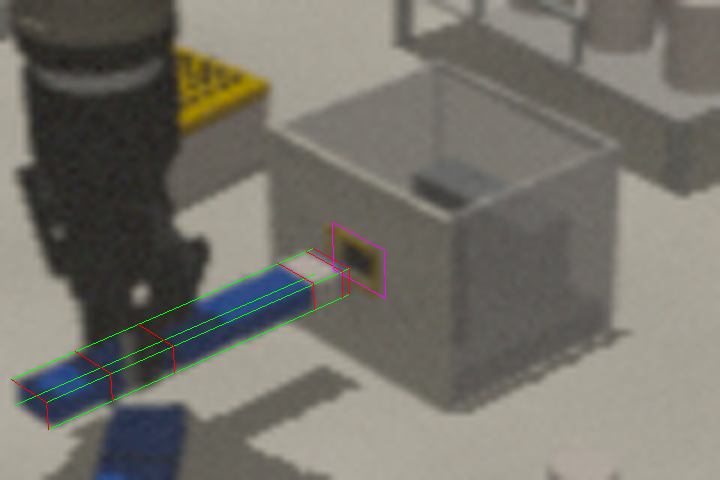

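View pics/o3.png

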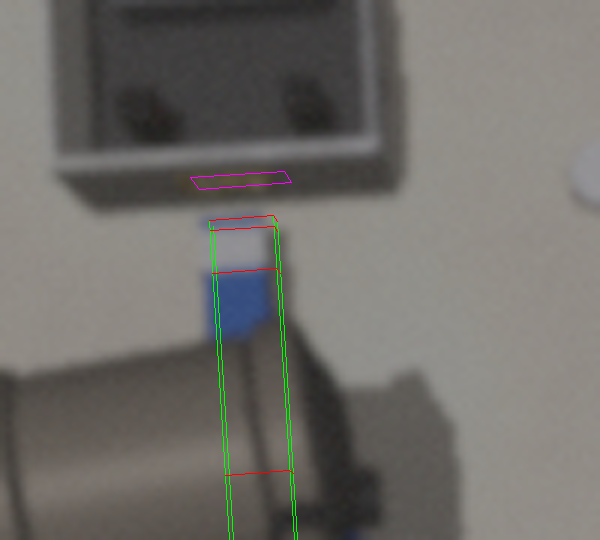

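```bash
sed -i 's/^W=.*/W=np.array([.6060,.1770,.0720])/' mot.py
cat >> mot.py <<'E'
TY=.066 # tool yaw; bar sits +.006 in the tool
E
python3 - <<'E'
from mot import *
r.line_to(w2pose(-.008)-[0,0,.0006],attitude=quat(TY,1),feed=.08)
r.sleep(.3)
s=r.sense();print(s["tcp_pos"]-w2pose(-.008),s["ft_force"],s["time_s"])
for n in("side","top"):
    im=r.grab_frame(n);np.save(n+"8.npy",im)
crop(np.load("side8.npy"),225,295,125,180,11,"pics/s8.png")
crop(np.load("top8.npy"),165,230,110,165,11,"pics/t8.png")
E
```

```text
[-2.77146444e-04 -4.78143300e-05 -6.21400162e-04] [ 0.22700586  0.05363022 -1.07445328] 34.8667
```

View pics/s8.png

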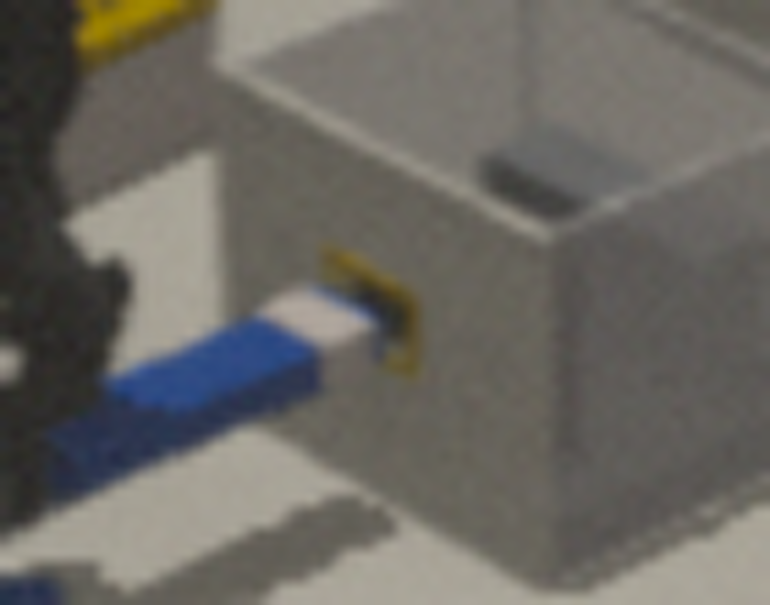

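View pics/t8.png

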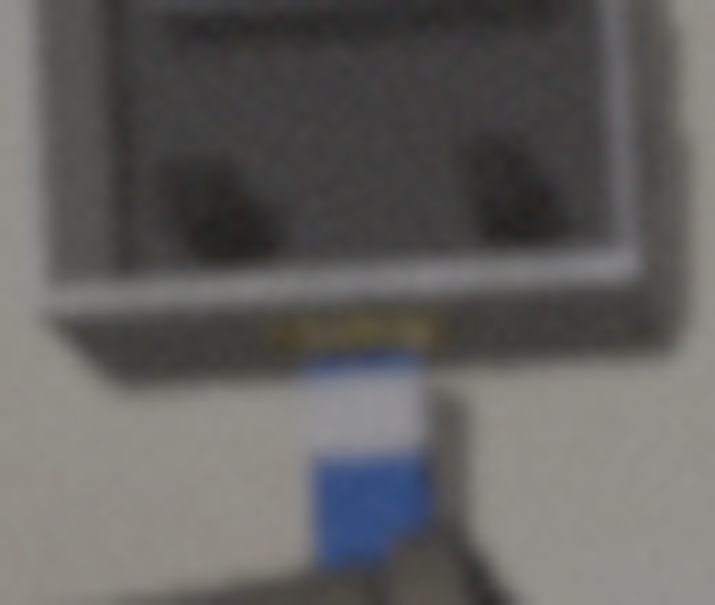

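```bash
python3 - <<'E'
from mot import *
p=r.sense()["tcp_pos"]
t=np.load("top8.npy").astype(float)
yl=t[:,:,0]+t[:,:,1]-2*t[:,:,2]; br=t[:,:,2]-t[:,:,0]; lum=t.mean(2)
def cross(v,lev,u0):
    o=[]
    for i in range(len(v)-1):
        if (v[i]-lev)*(v[i+1]-lev)<0:o.append(round(u0+i+(lev-v[i])/(v[i+1]-v[i]),2))
    return o
for rr in range(136,142): print("yel",rr,cross(yl[rr,180:215],17,180))
print("sum",cross(yl[137:141,180:215].mean(0),17,180))
for rr in range(149,160): print("blue",rr,cross(br[rr,185:212],31,185))
# blue tip row
print("tip",[ (rr,int(br[rr,195:202].mean())) for rr in range(138,160)])
R=R2(.072)
for dx in(.140,.12,.11,.1): print(dx,[np.round(proj("top",p+R@[dx,dy,0]+[0,0,BZ+.008])[0],2).tolist() for dy in(.015,0,-.015)])
print("win",[np.round(proj("top",np.array([W[0],W[1],.065])+R@[0,dy,0])[0],2).tolist() for dy in(.022,0,-.022)])
# panel top edge: brightest ridge fit
c=np.arange(172,222);rows=[]
for u in c:
    v=lum[130:139,u];w=np.clip(v-np.percentile(v,40),0,None);rows.append((w*np.arange(130,139)).sum()/w.sum())
k=np.polyfit(c,rows,1);print("ridge slope",k, "pred", [proj("top",np.array([W[0],W[1],.12])+R@[.0025,dy,0])[0].round(2).tolist() for dy in(.07,-.07)])
E
```

```text
yel 136 []
yel 137 []
yel 138 [np.float64(190.5), np.float64(194.75), np.float64(195.2), np.float64(205.36)]
yel 139 [np.float64(188.33), np.float64(205.46)]
yel 140 [np.float64(188.4)]
yel 141 [np.float64(189.09), np.float64(197.12), np.float64(202.43), np.float64(205.33)]
sum [np.float64(189.22), np.float64(205.21)]
blue 149 []
blue 150 []
blue 151 [np.float64(198.25), np.float64(202.15)]
blue 152 [np.float64(193.38), np.float64(203.11)]
blue 153 [np.float64(193.1), np.float64(203.32)]
blue 154 [np.float64(193.06), np.float64(203.48)]
blue 155 [np.float64(193.15), np.float64(203.59)]
blue 156 [np.float64(193.22), np.float64(203.59)]
blue 157 [np.float64(193.29), np.float64(203.24)]
blue 158 [np.float64(193.33), np.float64(201.54)]
blue 159 [np.float64(193.45)]
tip [(138, -15), (139, -24), (140, -25), (141, -6), (142, 24), (143, 30), (144, 15), (145, 5), (146, 2), (147, 1), (148, 2), (149, 3), (150, 10), (151, 31), (152, 57), (153, 70), (154, 73), (155, 73), (156, 72), (157, 69), (158, 62), (159, 52)]
0.14 [[193.38, 142.63], [198.71, 142.27], [204.03, 141.91]]
0.12 [[193.8, 149.65], [199.13, 149.29], [204.46, 148.93]]
0.11 [[194.0, 153.17], [199.34, 152.81], [204.67, 152.44]]
0.1 [[194.21, 156.69], [199.55, 156.33], [204.88, 155.96]]
win [[191.09, 140.4], [198.85, 139.88], [206.61, 139.35]]
ridge slope [-6.02120315e-02  1.46998519e+02] pred [[170.51, 137.08], [222.06, 133.58]]
```

```bash
sed -i 's/^W=.*/W=np.array([.6060,.1777,.0690])/; s/^TY=.*/TY=.063/' mot.py
python3 - <<'E'
from mot import *
r.line_to(w2pose(-.006)-[0,0,.0003],attitude=quat(TY,1),feed=.05)
f0=r.sense()["ft_force"]
for d in(.004,.010,.02,.03,.04):
    r.line_to(w2pose(d)-[0,0,.0003],feed=.05)
    s=r.sense();f=(s["ft_force"]-f0)@R2(W[2]);print(d,np.round(f,1),np.round((s["tcp_pos"]-w2pose(d))*1e3,2),s["time_s"])
    if abs(f).max()>6: break
for n in("side","top"):
    im=r.grab_frame(n);np.save(n+"9.npy",im)
crop(np.load("side9.npy"),225,295,125,180,11,"pics/s9.png")
crop(np.load("top9.npy"),165,230,110,165,11,"pics/t9.png")
E
```

```text
0.004 [-0.9 -0.5  0.4] [ 0.38 -0.01 -0.37] 35.5667
0.01 [-1.1  0.   0.4] [ 0.35  0.01 -0.31] 35.8333
0.02 [-0.8 -0.9 -0.2] [ 0.33  0.   -0.33] 36.1833
0.03 [-0.6 -0.3 -0.3] [ 0.31 -0.01 -0.34] 36.5333
0.04 [ 0.4 -0.3  0.1] [ 0.33 -0.02 -0.32] 36.8833
```

View pics/s9.png

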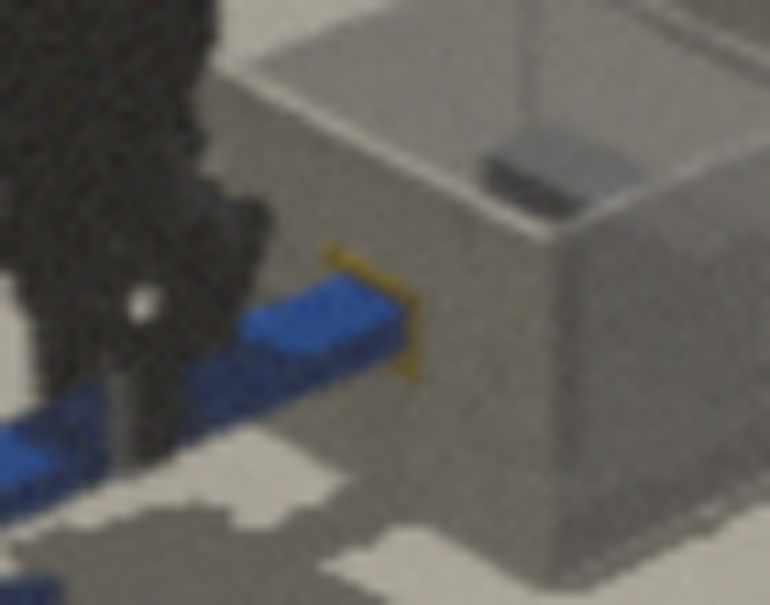

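View pics/t9.png

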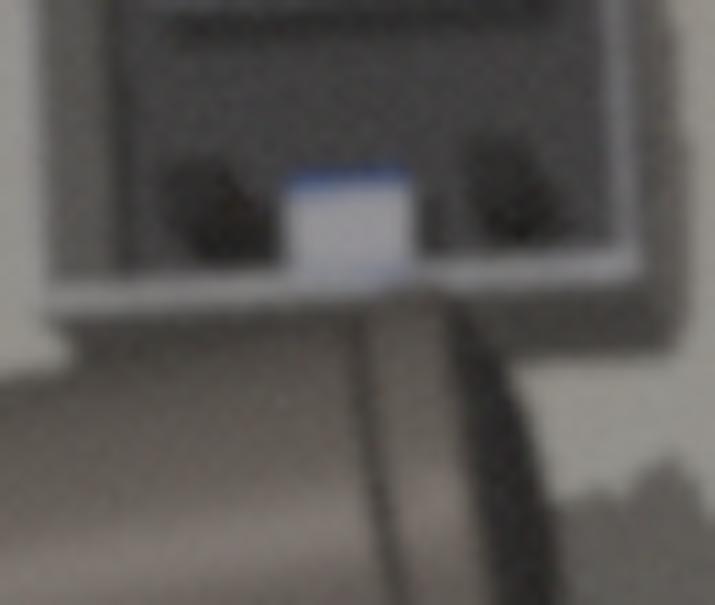

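```bash
python3 - <<'E'
from mot import *
base=w2pose(.050)-[0,0,.0003]
r.line_to(base,feed=.05)
r.sleep(.2)
f0=np.mean([r.sense()["ft_force"] for _ in range(3)],0)
R=R2(W[2])
def probe(v):
    v=np.array(v,float);log=[]
    for k in range(1,8):
        r.line_to(base+R@v*.0006*k,feed=.02)
        r.sleep(.03)
        s=r.sense();f=-((s["ft_force"]-f0)@R)@v;log.append(round(float(f),1))
        if f>4: break
    d=((s["tcp_pos"]-base)@R)@v*1e3
    r.line_to(base,feed=.05);return log,round(float(d),2)
for v in([0,1,0],[0,-1,0]): print(v,probe(v),r.sense()["time_s"])
E
```

```text
[0, 1, 0] ([-1.2, -0.3, 2.2, 3.5, 6.8], 2.1) 39.2
[0, -1, 0] ([0.4, 0.5, 0.5, 0.4, 0.5, 2.7, 6.0], 3.59) 41.4333
```

```bash
python3 - <<'E'
from mot import *
R=R2(W[2])
base=w2pose(.050)-[0,0,.0003]+R@[0,-.0009,0]
r.line_to(base,feed=.05)
r.sleep(.2)
f0=np.mean([r.sense()["ft_force"] for _ in range(3)],0)
def probe(v):
    v=np.array(v,float);log=[]
    for k in range(1,7):
        r.line_to(base+R@v*.0006*k,feed=.02)
        r.sleep(.03)
        s=r.sense();f=-((s["ft_force"]-f0)@R)@v;log.append(round(float(f),1))
        if f>3: break
    d=((s["tcp_pos"]-base)@R)@v*1e3
    r.line_to(base,feed=.05);return log,round(float(d),2)
for v in([0,0,1],[0,0,-1]): print(v,probe(v),r.sense()["time_s"])
r.sleep(.1)
for n in("side","top"):
    im=r.grab_frame(n);np.save(n+"10.npy",im)
crop(np.load("side10.npy"),205,295,125,195,8,"pics/s10.png")
crop(np.load("top10.npy"),165,230,110,165,11,"pics/t10.png")
E
```

```text
[0, 0, 1] ([-2.1, -0.9, -0.9, -0.5, -0.2, 1.0], 3.45) 43.8333
[0, 0, -1] ([1.7, 0.4, 1.0, 3.4], 2.25) 45.2167
```

View pics/s10.png

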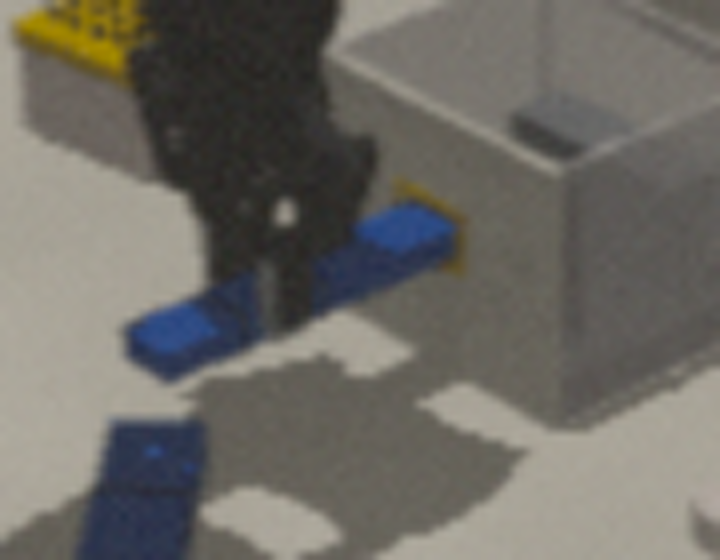

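View pics/t10.png

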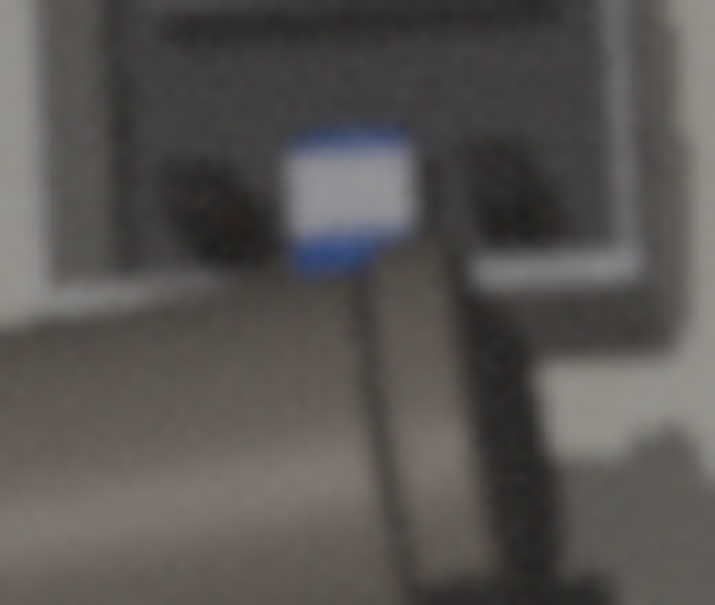

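```bash
python3 - <<'E'
from mot import *
R=R2(W[2]);w=np.array([W[0],W[1],0])+R@[0,-.0009,0]
P=lambda x,y,z:proj("top",w+R@[x,y,0]+[0,0,z])[0].round(2)
print("rim",P(.0025,0,.12),"eye@.073",P(.035,0,.073),"band edges",P(.025,0,.073),P(.045,0,.073))
print("posts",[P(.035+a,s*(.038)+b,.09).tolist() for s in(1,-1) for a in(-.008,.008) for b in(-.008,.008)])
t=np.load("top10.npy").astype(float);br=(t[:,:,2]-t[:,:,0])[:,193:201].mean(1)
print([(i,int(br[i])) for i in range(119,136)])
t=np.load("top8.npy").astype(float).mean(2)
print("rim rows",np.round(t[130:142,193:201].mean(1)),)
lum=np.load("top8.npy").astype(float).mean(2)
print(np.round(lum[118:134,178:192]).astype(int));print(np.round(lum[118:134,204:218]).astype(int))
s=r.sense();print(s["tcp_pos"],s["ft_force"],s["time_s"])
E
```

```text
rim [196.38 135.31] eye@.073 [197.88 127.11] band edges [198.08 130.6 ] [197.68 123.62]
posts [[186.5, 129.37], [180.75, 129.74], [186.19, 123.71], [180.45, 124.08], [213.79, 127.6], [208.04, 127.98], [213.45, 121.95], [207.71, 122.32]]
[(119, -1), (120, 1), (121, 19), (122, 39), (123, 31), (124, 14), (125, 4), (126, 2), (127, 2), (128, 2), (129, 5), (130, 17), (131, 34), (132, 47), (133, 40), (134, 18), (135, 0)]
rim rows [ 65.  65.  67.  79. 104. 119. 110.  86.  72.  74.  75.  71.]
[[62 63 65 67 65 64 62 64 66 62 64 66 65 63]
 [64 66 64 65 65 62 65 64 64 67 65 62 64 64]
 [65 63 66 64 66 65 63 65 63 63 65 65 65 64]
 [61 65 64 63 65 66 65 64 65 66 64 65 67 64]
 [64 65 64 63 62 65 64 66 63 64 63 66 64 64]
 [63 65 63 63 63 63 63 62 65 65 65 63 63 65]
 [64 60 57 57 55 55 56 55 61 64 67 63 64 64]
 [62 56 51 51 51 51 48 49 53 62 64 64 68 63]
 [59 55 50 49 47 46 45 45 50 57 62 63 66 65]
 [62 54 49 44 46 47 42 40 44 52 57 61 62 63]
 [59 58 51 45 45 45 42 42 42 44 50 55 58 60]
 [63 57 53 44 44 45 38 39 36 39 43 46 53 58]
 [61 59 52 48 42 36 34 38 39 37 40 45 52 60]
 [66 61 58 51 41 39 38 38 
[... 435 characters left out ...]
 51  53  59  62  64  64  64]
 [ 64  62  57  53  47  47  47  43  45  53  60  64  67  65]
 [ 62  65  58  54  46  49  47  42  46  49  56  60  64  64]
 [ 64  65  61  54  51  46  46  43  43  44  50  57  62  65]
 [ 63  64  60  54  49  47  46  45  40  41  41  51  60  63]
 [ 67  65  63  56  47  40  43  42  39  40  39  49  57  64]
 [ 65  65  62  59  48  41  40  41  35  36  42  45  54  64]
 [ 64  66  63  60  51  41  35  36  39  38  41  45  49  60]
 [ 64  68  66  64  59  44  44  41  38  42  46  52  59  68]
 [ 68  66  72  73  69  67  62  65  66  67  69  75  80  85]
 [ 92  94  94  97  96  96  95  98 100 101 101 104 109 113]]
[0.51616209 0.17056847 0.05886013] [ 0.58898707  0.08732004 -0.80590949] 45.4167
```

```bash
python3 - <<'E'
from mot import *
R=R2(W[2])
base=w2pose(.050)+R@[0,-.0009,0]+[0,0,.0004]
r.line_to(base,feed=.03); r.sleep(.4)
s=r.sense();print((s["tcp_pos"]-base)*1e3,s["ft_force"],s["opening"],s["time_s"],np.abs(s["dq"]).max())
for n in("side","top"):
    im=r.grab_frame(n);np.save(n+"11.npy",im)
p=s["tcp_pos"];sc=7;u0,u1,v0,v1=205,295,125,195
im=cv2.resize(np.load("side11.npy")[v0:v1,u0:u1,::-1],None,fx=sc,fy=sc,interpolation=cv2.INTER_CUBIC)
def ln(A,B,col):
    q=proj("side",np.array([A,B])/1e3@R.T+p+[0,0,BZ]);q=(q-[u0,v0]+.5)*sc-.5
    cv2.line(im,*[tuple(int(k) for k in np.round(a)) for a in q],col,1)
for y in(15,-15): ln([-60,y,8],[90,y,8],(0,255,0))
ln([-60,-15,-8],[90,-15,-8],(0,255,0));ln([-60,15,8],[-60,-15,8],(0,255,0));ln([-60,-15,8],[-60,-15,-8],(0,255,0))
cv2.imwrite("pics/o11.png",im)
a=np.concatenate([np.load("top0.npy"),np.load("top11.npy")],1)[:,:,::-1];cv2.imwrite("pics/cmp.png",cv2.resize(a,(800,300)))
d=np.abs(np.load("side11.npy").astype(int)-np.load("side0.npy")).sum(2);cv2.imwrite("pics/side11.png",cv2.resize(np.load("side11.npy")[:,:,::-1],(768,576)))
E
```

```text
[-0.006553   -0.00966815 -0.01464777] [ 0.25447448 -0.07548093 -0.37695825] 0.02794532487487839 46.0667 0.0020263457989092106
```

View pics/o11.png

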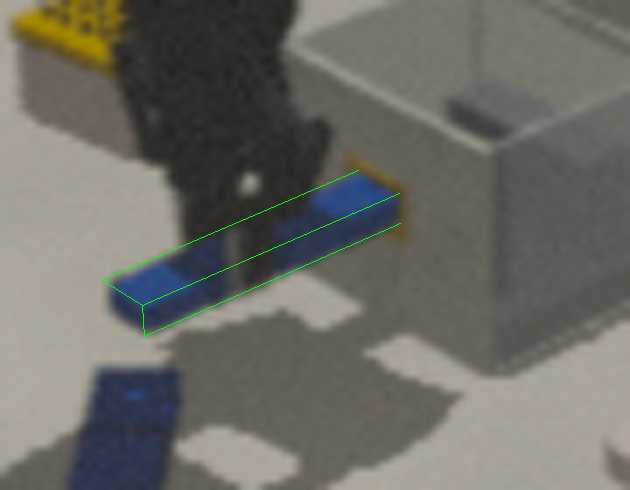

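View pics/side11.png

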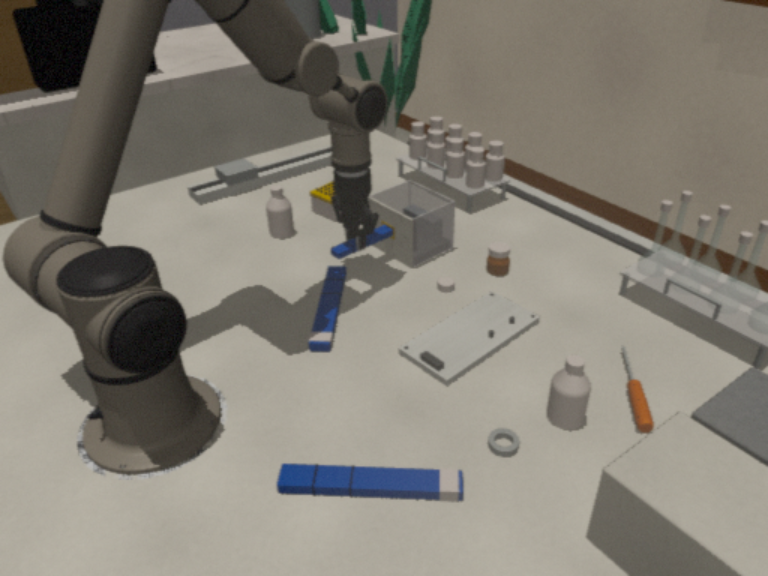

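View pics/cmp.png

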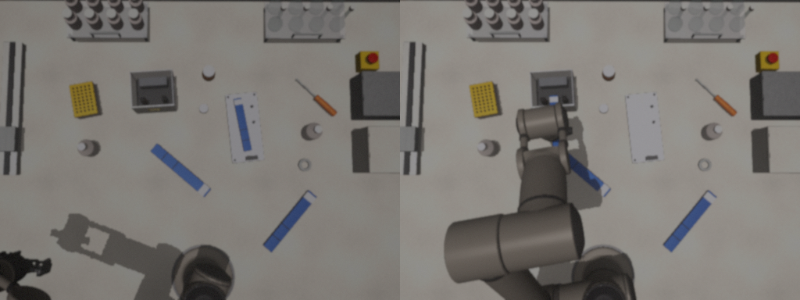

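```bash
python3 - <<'E'
from mot import *
from scipy.ndimage import map_coordinates,gaussian_filter
p=r.sense()["tcp_pos"]
def meas(n,src,fn,A,B,yaw,N=30,Wd=3):
    g=gaussian_filter(fn(np.load(src).astype(float)),.7)
    t=np.linspace(0,1,N)[:,None];M=np.array(A)*(1-t)+np.array(B)*t
    uv=proj(n,M/1e3@R2(yaw).T+p+[0,0,BZ]);d=uv[-1]-uv[0];L=np.linalg.norm(d);d/=L;nn=np.array([-d[1],d[0]])
    o=np.arange(-Wd,Wd+.01,.2);S=uv[:,None]+o[None,:,None]*nn
    q=gaussian_filter(map_coordinates(g,[S[...,1],S[...,0]],order=1),[1,0]);gr=np.abs(np.gradient(q,axis=1));k=gr.argmax(1)
    off=o[k];c=np.polyfit(t[:,0]*L,off,1)
    res=off-np.polyval(c,t[:,0]*L);keep=abs(res)<.5
    c=np.polyfit(t[keep,0]*L,off[keep],1)
    print(src,A,B,"n",np.round(nn,2),"off0 %.2f off1 %.2f slope %.3f keep %d"%(np.polyval(c,0),np.polyval(c,L),c[0],keep.sum()))
    # sensitivities at both ends to dy, dz (px per mm)
    for E in(A,B):
        b=proj(n,np.array(E)/1e3@R2(yaw).T+p+[0,0,BZ]);
        dy=(proj(n,(np.array(E)+[0,1,0])/1e3@R2(yaw).T+p+[0,0,BZ])-b)@nn;dz=(proj(n,(np.array(E)+[0,0,1])/1e3@R2(yaw).T+p+[0,0,BZ])-b)@nn
        print("   dy %.3f dz %.3f"%(dy[0],dz[0]))
br=lambda a:a[:,:,2]-.8*a[:,:,0]; lum=lambda a:a.mean(2)
meas("top","top11.npy",lum,[112,15,8],[139,15,8],.069)
meas("top","top11.npy",lum,[112,-15,8],[139,-15,8],.069)
meas("top","top8.npy",br,[96,15,8],[113,15,8],.072)  # note: TCP differs, slope only
meas("side","side11.npy",br,[-58,-15,-8],[-22,-15,-8],.069)
meas("side","side11.npy",br,[25,-15,-8],[85,-15,-8],.069)
meas("side","side11.npy",br,[-58,15,8],[-25,15,8],.069)
meas("side","side11.npy",br,[65,15,8],[85,15,8],.069)
E
```

```text
top11.npy [112, 15, 8] [139, 15, 8] n [ 1.   -0.06] off0 -2.04 off1 -2.11 slope -0.008 keep 30
   dy -0.355 dz -0.045
   dy -0.355 dz -0.044
top11.npy [112, -15, 8] [139, -15, 8] n [ 1.   -0.06] off0 -0.22 off1 -1.71 slope -0.159 keep 27
   dy -0.355 dz -0.036
   dy -0.355 dz -0.036Traceback (most recent call last):
  File "<stdin>", line 22, in <module>
  File "<stdin>", line 12, in meas
    raise TypeError("expected non-empty vector for x")
TypeError: expected non-empty vector for x
```

```bash
python3 - <<'E'
from mot import *
p=r.sense()["tcp_pos"]
s=np.load("side11.npy").astype(float);br=s[:,:,2]-.8*s[:,:,0]
R=R2(.069)
def P(x,y,z): return proj("side",np.array([x,y,z])/1e3@R.T+p+[0,0,BZ])[0]
# vertical column scans: blue extent along rows vs model lower/upper envelope
def at(y,z,u):
    xs=np.linspace(-60,90,600);uv=np.array([P(x,y,z) for x in xs]);i=np.argmin(abs(uv[:,0]-u));return uv[i,1],xs[i]
for u in [*range(222,234,2),*range(248,262,2)]:
    c=br[135:180,u];c=(c-np.median(br[100:130,300:330]))
    lev=.5*25
    ix=np.where(c>lev)[0]
    if len(ix)==0: continue
    i0,i1=ix[0],ix[-1]
    a=135+i0-(c[i0]-lev)/(c[i0]-c[i0-1]);b=135+i1+(c[i1]-lev)/(c[i1]-c[i1+1])
    ut,xt=at(15,8,u);lt,xl=at(-15,-8,u)
    print(u,"top meas %.2f mod %.2f (x%.0f) d %.2f | bot meas %.2f mod %.2f (x%.0f) d %.2f"%(a,ut,xt,a-ut,b,lt,xl,b-lt))
print("dv/dz mm",P(0,0,1)-P(0,0,0),"dv/dy",P(0,1,0)-P(0,0,0),"dx",P(1,0,0)-P(0,0,0))
E
```

```text
Traceback (most recent call last):
IndexError: index 45 is out of bounds for axis 0 with size 45
```

```bash
python3 - <<'E'
from mot import *
p=r.sense()["tcp_pos"]
s=np.load("side11.npy").astype(float);br=s[:,:,2]-.8*s[:,:,0]
R=R2(.069)
def P(x,y,z): return proj("side",np.array([x,y,z])/1e3@R.T+p+[0,0,BZ])[0]
def at(y,z,u):
    xs=np.linspace(-60,90,600);uv=np.array([P(x,y,z) for x in xs]);i=np.argmin(abs(uv[:,0]-u));return uv[i,1],xs[i]
print("bg",np.median(br[100:130,300:330]),np.median(br[180:190,215:240]))
for u in (224,228,232,254,258): print(u,[int(v) for v in br[144:178,u]])
for u in [*range(222,236,2),*range(246,262,2)]:
    (ut,xt),(lt,xl)=at(15,8,u),at(-15,-8,u);out=[]
    for v0 in (ut,lt):
        sgn=1 if v0==ut else -1
        vs=np.arange(v0-4,v0+4,.1);c=np.interp(vs,np.arange(384),br[:,u-1:u+2].mean(1))
        g=np.gradient(c)*sgn;out.append(vs[g.argmax()]-v0)
    print(u,"x%.0f d %.2f | x%.0f d %.2f"%(xt,out[0],xl,out[1]))
print("dz",P(0,0,1)-P(0,0,0),"dy",P(0,1,0)-P(0,0,0),"dx",P(1,0,0)-P(0,0,0))
E
```

```text
bg 9.599999999999994 23.399999999999995
224 [7, 5, 7, 8, 14, 16, 17, 16, 15, 16, 17, 16, 16, 17, 16, 14, 17, 16, 18, 28, 76, 93, 94, 91, 72, 47, 39, 33, 18, 18, 15, 17, 16, 30]
228 [3, 2, 0, 2, 8, 7, 13, 13, 16, 15, 19, 17, 17, 16, 17, 15, 16, 16, 49, 89, 94, 92, 93, 85, 52, 40, 40, 28, 17, 14, 10, 14, 13, 26]
232 [10, 7, 5, 9, 0, 0, 5, 4, 6, 5, 2, 2, 7, 8, 3, 10, 31, 33, 26, 36, 44, 63, 57, 43, 41, 35, 21, 14, 9, 7, 6, 8, 7, 9]
254 [9, 9, 2, -17, -16, -4, 36, 89, 95, 96, 94, 92, 58, 40, 46, 37, 19, 9, 8, 9, 8, 7, 7, 12, 15, 17, 10, 9, 9, 10, 9, 8, 8, 9]
258 [8, 7, 8, 6, -7, -30, -8, 59, 92, 96, 82, 48, 42, 43, 23, 10, 7, 8, 8, 6, 7, 7, 8, 9, 6, 9, 4, 6, 8, 10, 10, 14, 9, 10]
222 x-49 d 0.90 | x-60 d -2.20
224 x-41 d 0.70 | x-60 d -4.00
226 x-33 d 0.70 | x-57 d -4.00
228 x-25 d 1.50 | x-49 d -4.00
230 x-17 d 3.30 | x-41 d -3.60
232 x-9 d 0.60 | x-33 d -3.40
234 x-1 d 0.40 | x-25 d 2.60
246 x49 d 2.30 | x23 d -1.20
248 x57 d 3.00 | x32 d -0.30
250 x66 d 0.40 | x40 d -0.40
252 x74 d 0.90 | x48 d -0.60
254 x83 d 0.10 | x57 d -4.00
256 x90 d 0.40 | x65 d -3.80
258 x90 d 1.60 | x74 d -4.00
260 x90 d 3.00 | x83 d 0.20
dz [-0.01447519 -0.27134298] dy [-0.19437896 -0.11729033] dx [ 0.24600504 -0.10721246]
```

```bash
python3 - <<'E'
from station import r
s=r.sense();print(s["time_s"],s["ft_force"],s["opening"],s["tcp_pos"])
r.close_job()
E
```

```text
46.1667 [ 0.16529925  0.07062438 -0.90264446] 0.027757742367744427 [0.51628451 0.17060096 0.05971336]
the job is handed in; nothing more can be done
```

I squared the bar on the fixture, gripped it there, and passed the white-banded end through the window. I handed the job in at 46.2 s with the gripper still holding the bar.

- **Squaring:** I pushed the bar against both pins, then the end stop, and repeated both pushes with about 8–12 N. The side picture showed it against the stop and both pins.
- **Insertion:** The bar went in with no measurable contact. I then felt gently for the window's edges left, right, up and down (up to about 7 N) and moved the bar back to the middle.
- **Final state:** The wrist force is below 1 N, about the bar's own weight.
- **Band position:** In the top picture the band's centre is within about 1 mm of the reading point in depth.
- **Level:** The bar looks level to about 0.015 rad. An earlier overlay on the side picture had suggested a nose-up tilt of about 0.02 rad, and the later edge measurement did not confirm it.
- **Other things:** Comparing the first and last pictures by eye, the bottles and other loose things were where they started.

**Checks that disagreed:**
- **Camera offset:** The two cameras differed by about 5 mm sideways. I used the points found by touch and the bar's position relative to the window in each picture instead.
- **Upward edge:** The upward probe of the window stopped at 3.5 mm with only about 1 N. The height is therefore less sure than the sideways position, though it should be within about 0.5 mm of centre.
- **Gripper opening:** It read 27.8 mm on the 30 mm wide bar; I did not find out why.

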